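Put the ribbon spools and clip tins away on the ribbon caddy

ROBOT

A 6-joint arm with a two-finger parallel gripper is mounted at the origin on the work surface. World frame = base frame: x ahead of the robot, y to its left, z up, the work surface at z = 0. Lengths are in m, angles in rad, forces in N, time in s.
With the tool pointing down it reaches from about 0.35 to 0.975 m from the base axis. Payload 4.9 kg.
Tool frame: the origin (TCP) lies on the centre line of the jaws, within the pads' length; the fingertips stand 14 mm ahead of it and the grasp point (between the pads) lies 5 mm behind it; z points along the fingers, y is the line along which they close (so a half turn about z gives the same grasp; the last joint's range is limited). The gripper opens to 85 mm and grips with 20 to 120 N. Pads are 22 mm wide; open, the fingers measure 114 mm over their backs; the gripper's body (76 mm by 85 mm) begins 54 mm behind the grasp point. The pads swing forward as they close: fully open they stand 13 mm farther back than shut.
Start: joints at [-1.3, 0.053, 1.613, -0, 1.476, -0.119], TCP at [0.237, -0.578, 0.221] pointing down, gripper open.
Joint ranges: [-3.01, 3.01], [-1.01, 2.22], [0.06, 2.58], [-1.02, 4.17], [0.09, 2.62], [-3.14, 3.14]. Speed limits (rad/s): [2.57, 2.57, 3.14, 3.14, 3.14, 3.14].

INTERFACE

Orientations are given as a unit quaternion [w, x, y, z].
In Python, from plant import * gives the robot as it stands.
- The arm moves only by the tool send_rows, never from a script. Its argument "steps" is a list of rows, each an object with "translation": the shift along the tool's x, y, z in cm, a list of three; "delta_rot": the turn, a rotation vector about the tool's x, y, z in rad, a list of three; "jaw": the finger opening in cm, from 0 to 8.54. In form: [{"translation": [dx, dy, dz], "delta_rot": [rx, ry, rz], "jaw": jaw}, ...]. A call has exactly 8 rows; each row is the pose to reach, as a shift and turn from the pose commanded when the call began, along the tool's axes at that moment; what a row does not reach only later rows make up. A row lasts 1/10 s, in which the tool goes at most 50 mm and 8.59 degrees, less where a joint would pass 70% of its speed; a pose out of reach is approached as far as the arm can. A call with a gripper value outside its range is refused whole. The fingers move at their own pace and stop on an object; the grip force is fixed at half the most. Time passes only in rows, so rows that repeat a pose let the fingers close, or fill a call up. It gives the time, the measured TCP pose, the force, the opening and the grip force at its end, in the units of the state.
- state(): the state, without advancing time (a new reading comes with each control period).
- grab_frame(name): name is "scene" or "top" or "wrist"; returns a dict with "pixels" (384x512x3 uint8, blue, green, red), "range_z" (384x512 float32, m along the optical axis (not along the pixel's ray), 0 where there is no reading), "fx", "fy", "cx", "cy" (pixels), "rvec" (rotation vector, rad) and "tvec" (3), from world to camera coordinates, as OpenCV has them. Camera axes: x right, y down, z forward; pixel columns grow to the right and rows downward; lengths in m; the calibration is good to about 2 mm. A picture is of the moment at which its call begins.
- job_done(): hands the job in; it is judged then, once.
The state is a dict: "time": time; "joint_pos": joint angles; "joint_vel": joint speeds; "joint_efforts": joint torques, N m; "tool_pos": TCP position; "tool_rot": TCP orientation; "contact_force": force on the tool from outside, world axes, zero at the start; "ft_torque": the same for the moment, N m; "gripper_width": opening from 0.0 (shut) to 1.0 (fully open); "grasp_force": force on a finger pad.
Only numpy, scipy, OpenCV 4.12 (cv2) and the standard library are available. Lean on these libraries where they do the work, as an engineer would, in place of code of your own. Each camera call takes 0.05 s, during which the arm holds its last target. There are 200 camera calls.

TASK

Put the hair-bow things away on the wooden ribbon caddy. Lift off the keeper bar that sits across its two posts, slide every ribbon spool lying on the dresser down onto the posts, the wide spools together on one post and the small ones together on the other (whichever you like), then set the bar back fully home over both post tips, and seat every clip tin flat and square in one of the two wells in the caddy's base. Do not knock over or shove aside the other things on the dresser.

Things in the scene. Friction and masses are not known exactly. Their poses are not given: they have to be found in the camera images.
- caddy: the ribbon caddy, pale wood, fixed: base 90 mm along its x, 326 mm along its y, 22 mm high. Two posts (see post_left) at y = +42 and -42 mm, 84 mm apart; two wells (see well_left) at y = +116 and -116 mm. Origin: centre of the underside; z up. Its place and turn differ from start to start
- post_left (a point): foot of the upright post at the caddy's +y side, on the base's top face, 22 mm above the dresser; the post is 11 mm in diameter and rises 60 mm from here along z (tip 82 mm above the dresser), its last 4 mm tapered to 7 mm
- post_right (a point): the same for the post at the caddy's -y side
- well_left (a point): centre of the floor of the rectangular well at the caddy's +y end: 48 mm along x, 68 mm along y, 12 mm deep, floor 10 mm above the dresser; axes as the caddy's
- well_right (a point): the same for the well at the caddy's -y end
- bar: loose keeper bar of pale wood, 26 mm along its x, 124 mm along its y, 20 mm high, 60 g, that bridges the two posts and keeps the spools on. In its underside are two blind holes 15 mm square and 12 mm deep, at y = +42 and -42 mm; it is the same turned half round. Starts seated on the post tips. Origin: centre of the underside; z up
- bar_home (a point): where the origin of the bar is when it sits fully home on the post tips (70 mm above the dresser); axes as the caddy's
- wide1: full spool of wide ribbon, cardboard flanges and cream ribbon wound flush, the ribbon's end stuck down, rigid: 62 mm across, 20 mm thick, 60 g, a 17 mm hole right through. Starts lying flat on the dresser, somewhere in front of or beside the caddy. Origin: its middle, on the axis, half-way through the thickness; z along its axis; either face may be up. May be absent (None)
- wide2: full spool of wide ribbon, cardboard flanges and cream ribbon wound flush, the ribbon's end stuck down, rigid: 62 mm across, 20 mm thick, 60 g, a 17 mm hole right through. Starts lying flat on the dresser, somewhere in front of or beside the caddy. Origin: its middle, on the axis, half-way through the thickness; z along its axis; either face may be up. May be absent (None)
- small1: full spool of narrow ribbon, same make, cardboard and cream ribbon: 46 mm across, 14 mm thick, 35 g, the same 17 mm hole. Starts lying flat on the dresser. Origin: its middle, on the axis, half-way through the thickness; z along its axis; either face may be up. May be absent (None)
- small2: full spool of narrow ribbon, same make, cardboard and cream ribbon: 46 mm across, 14 mm thick, 35 g, the same 17 mm hole. Starts lying flat on the dresser. Origin: its middle, on the axis, half-way through the thickness; z along its axis; either face may be up. May be absent (None)
- small3: full spool of narrow ribbon, same make, cardboard and cream ribbon: 46 mm across, 14 mm thick, 35 g, the same 17 mm hole. Starts lying flat on the dresser. Origin: its middle, on the axis, half-way through the thickness; z along its axis; either face may be up. May be absent (None)
- tin1: plain metal hair-clip tin with its lid shut, a flat rectangular block: 44 mm along its x, 64 mm along its y, 26 mm high, 70 g; it stays shut and can be gripped across the 44 mm. Starts flat on the dresser, lid up, at any turn. Origin: centre of the underside. May be absent (None)
- tin2: plain metal hair-clip tin with its lid shut, a flat rectangular block: 44 mm along its x, 64 mm along its y, 26 mm high, 70 g; it stays shut and can be gripped across the 44 mm. Starts flat on the dresser, lid up, at any turn. Origin: centre of the underside. May be absent (None)
- deodorant: bystander, loose: red plastic deodorant stick standing up, 31 by 53 mm, 100 mm tall. Origin: centre of the underside
- nail_polish: bystander, loose: round glass nail polish bottle with a black cap, 35 mm across, 72 mm tall, easily tipped. Origin: centre of the underside
- cream_jar: bystander, loose: low round cream jar with white lid, 54 mm across, 46 mm tall. Origin: centre of the underside
- hedgehog: bystander, loose: white ceramic hedgehog ring holder, about 76 by 56 mm, 62 mm tall. Origin: centre of the underside
- perfume: bystander, loose: amber glass perfume bottle with black cap, 30 by 55 mm, 98 mm tall. Origin: centre of the underside
- hair_pick: bystander, loose: dark wooden hair pick lying flat along its own x, 165 by 58 mm, 8 mm thick. Origin: on its underside, near the middle

How it is judged:
By the outcome, as a careful person would: the job done as asked, in the order asked, and still so for the second after the job is handed in, with the robot touching nothing.
Of wide1, wide2 only 1 to 2 are there at a start; the rules pass over those that are not, and their reading is None.
Of small1, small2, small3 only 2 to 3 are there at a start; the rules pass over those that are not, and their reading is None.
Of tin1, tin2 only 1 to 2 are there at a start; the rules pass over those that are not, and their reading is None.
At some moment in a run one of wide1, wide2, small1, small2, small3, tin1, tin2 may be knocked a few centimetres aside while the robot is not near it.
Once in a run the grip may slacken for a moment while it holds something.
It also fails if it takes over 210 s, if anything falls off the work surface, if the arm or the gripper's body presses on something with over 40 N, if the wrist force passes 120 N, or if a joint passes its speed limit or range.

## Working session

There is one attempt and no reset: what is moved stays moved. The work goes in short steps, Python scripts to look and compute and a tool call to move; the robot and the scene stay as the last step left them, time stands still between calls to the robot, and variables do not carry over. Pictures are saved under pics/ and viewed, at most 14 in all, crops included, and the job is handed in when it is done.

Besides the shell and the picture viewer there is one more tool, called after "Emit:" as name(argument=value, ...), one argument or row to a line, values as JSON. send_rows: Moves the arm, as the interface text tells. Its arguments: {"type":"object","properties":{"steps":{"type":"array","items":{"type":"object","properties":{"translation":{"type":"array","items":{"type":"number"}},"delta_rot":{"type":"array","items":{"type":"number"}},"jaw":{"type":"number"}}}}},"required":["steps"]}

```bash
ls; mkdir -p pics; python3 - <<'E'
from plant import *
import cv2,numpy as np,pickle
print(state())
for n in ("top","scene"):
    f=grab_frame(n); pickle.dump(f,open(n+'0.pkl','wb')); cv2.imwrite(f'pics/{n}0.png',f["pixels"])
    R=cv2.Rodrigues(np.array(f["rvec"]))[0]; print(n,f["fx"],f["cx"],f["cy"],-R.T@np.array(f["tvec"]),R[2])
E
```

```text
pics
{'time': 0.0, 'joint_pos': array([-1.30002126e+00,  5.33711901e-02,  1.61428885e+00, -6.85235407e-06,
        1.47596693e+00, -1.18980216e-01]), 'joint_vel': array([ 0.00115909,  0.00095311, -0.00096104, -0.00117342, -0.00149862,
       -0.00238352]), 'joint_efforts': array([-2.14123042e-04, -3.93693602e+01, -3.70172632e+01, -2.65022763e-04,
        6.94878850e-03,  1.24062151e-05]), 'tool_pos': array([ 0.23731581, -0.5775081 ,  0.21975722]), 'tool_rot': array([-1.01396788e-03,  9.81070800e-01,  1.93646717e-01, -8.05259623e-05]), 'contact_force': array([ 0.34276775,  1.01288712, -0.26483105]), 'ft_torque': array([ 0.00785043, -0.04422249, -0.04111236]), 'grasp_force': 0.0, 'gripper_width': 1.0005242146761009}
top 469.0469534863442 261.60174490068215 188.7427759346858 [0.28020726 0.01429659 1.63488231] [ 0.21066215  0.00279933 -0.97755492]
scene 377.1313206340262 258.0446916018624 189.94911852348037 [0.98508644 0.54768726 0.87645049] [-0.35019394 -0.50757805 -0.78722851]
```

View pics/top0.png

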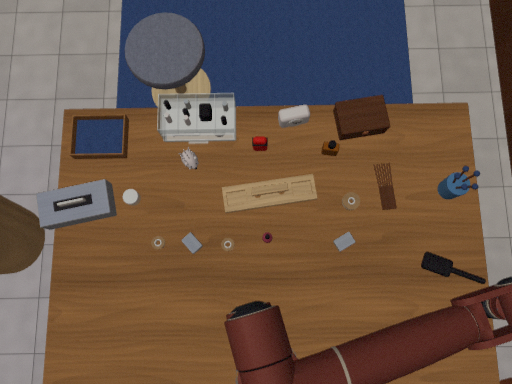

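View pics/scene0.png

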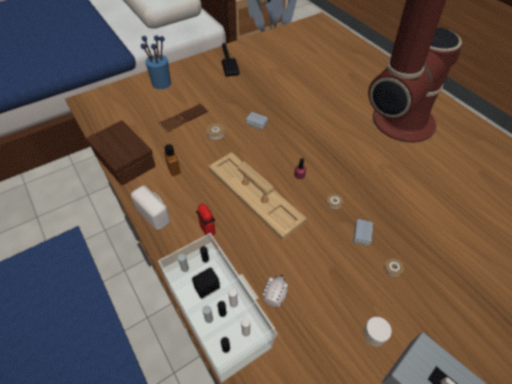

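Top view: the caddy is at about (269,193), with a wide spool at (351,201) and small spools at (157,242) and (228,244). The tins are at (192,242) and (345,241). The nail polish is at (267,237), the pick at (385,187), the cream jar at (130,196), the hedgehog at (189,158), the deodorant at (260,143) and the perfume at (331,148). The scene view shows the same things: one wide spool, two small ones and two tins.

```bash
cat > h.py <<'E'
import cv2,numpy as np
from scipy.spatial.transform import Rotation as Ro
def cam(f):
    R=cv2.Rodrigues(np.array(f["rvec"]))[0]; t=np.array(f["tvec"]).ravel(); return R,t
def cast(f,uv,z):
    R,t=cam(f); uv=np.atleast_2d(uv).astype(float)
    d=np.c_[(uv[:,0]-f["cx"])/f["fx"],(uv[:,1]-f["cy"])/f["fy"],np.ones(len(uv))]@R
    c=-R.T@t; return c+d*((z-c[2])/d[:,2])[:,None]
def proj(f,P):
    R,t=cam(f); q=np.atleast_2d(P)@R.T+t
    return np.c_[q[:,0]/q[:,2]*f["fx"]+f["cx"],q[:,1]/q[:,2]*f["fy"]+f["cy"]]
def cloud(f):
    R,t=cam(f); z=f["range_z"]; v,u=np.mgrid[:z.shape[0],:z.shape[1]]
    p=np.dstack([(u-f["cx"])/f["fx"]*z,(v-f["cy"])/f["fy"]*z,z]); return (p-t)@R
def tool(s):
    q=s["tool_rot"]; return np.array(s["tool_pos"]),Ro.from_quat([q[1],q[2],q[3],q[0]]).as_matrix()
def go(s,pts,yaw=None):
    """deltas (cm) from current pose to world points; yaw = world angle of tool y (mod pi), tool straight down"""
    p,R=tool(s); rv=np.zeros(3)
    if yaw is not None:
        best=None
        for k in (0,np.pi):
            y=np.array([np.cos(yaw+k),np.sin(yaw+k),0]); z=np.array([0,0,-1.]); T=np.c_[np.cross(y,z),y,z]
            r=Ro.from_matrix(R.T@T).as_rotvec()
            if best is None or np.linalg.norm(r)<np.linalg.norm(best): best=r
        rv=best
    print("rv",rv.round(3)," j6",np.round(s["joint_pos"][5],2))
    for P in pts: print(np.round(P,4),"->",(R.T@(np.array(P)-p)*100).round(2))
E
python3 - <<'E'
import pickle
from h import *
for n,seeds in (("top",dict(small_a=(157,242),small_b=(228,244),wide=(351,201),tin_a=(192,242),tin_b=(345,241),caddy=(240,190))),("scene",dict(small_a=(394,268),small_b=(335,202),wide=(216,132),tin_a=(363,232),tin_b=(257,120),caddy=(232,170)))):
    f=pickle.load(open(n+'0.pkl','rb')); im=f["pixels"]; hsv=cv2.cvtColor(im,cv2.COLOR_BGR2HSV)
    for k,(u,v) in seeds.items():
        print(n,k,'hsv',hsv[v,u],end=' ')
        if k=='caddy': m=((hsv[...,0]<30)&(hsv[...,1]>50)&(hsv[...,2]>165)).astype(np.uint8); r=70
        else: m=((hsv[...,1]<95)&(hsv[...,2]>90)).astype(np.uint8); r=16
        w=np.zeros_like(m); w[v-r:v+r+1,u-r:u+r+1]=m[v-r:v+r+1,u-r:u+r+1]
        cs=cv2.findContours(w,cv2.RETR_EXTERNAL,cv2.CHAIN_APPROX_NONE)[0]; c=max(cs,key=cv2.contourArea)
        z=dict(s=.014,w=.02,t=.026,c=.022)[k[0]]
        P=cast(f,c[:,0],z)[:,:2]; (cx,cy),(a,b),an=cv2.minAreaRect((P*1000).astype(np.float32))
        print(round(cx),round(cy),round(a),round(b),round(an))
E
```

```text
top small_a hsv [ 14 148 119] 445 381 25 24 89
top small_b hsv [ 15 161 117] 436 140 27 24 45
top wide hsv [ 14 152 116] 581 -295 24 25 87
top tin_a hsv [113  17 135] 442 263 64 45 45
top tin_b hsv [110  17 134] 438 -260 45 68 30
top caddy hsv [ 18 111 135] 586 -11 16 195 9
scene small_a hsv [ 15  76 138] 447 381 28 30 57
scene small_b hsv [ 19  30 160] 442 145 47 35 29
scene wide hsv [ 16  67 149] 596 -263 30 56 67
scene tin_a hsv [107  24 150] 450 267 81 48 42
scene tin_b hsv [108  25 152] 448 -252 70 76 31
scene caddy hsv [ 17  98 177] 611 -7 91 324 7
```

```bash
python3 - <<'E'
from plant import *; from h import *
go(state(),[(0.58,-0.01,0.30)],np.radians(7.5))
E
```

```text
rv [-1.000e-03 -1.000e-03 -1.312e+00]  j6 -0.12
[ 0.58 -0.01  0.3 ] -> [ 53.26 -39.49  -7.93]
```

Emit:
send_rows(
  steps=[
    {"translation": [3, -2.5, -4], "delta_rot": [0, 0, -0.1], "jaw": 8.5},
    {"translation": [6.5, -5, -8], "delta_rot": [0, 0, -0.2], "jaw": 8.5},
    {"translation": [10, -7.5, -8], "delta_rot": [0, 0, -0.3], "jaw": 8.5},
    {"translation": [14, -10, -8], "delta_rot": [0, 0, -0.4], "jaw": 8.5},
    {"translation": [18, -13.5, -8], "delta_rot": [0, 0, -0.5], "jaw": 8.5},
    {"translation": [22, -17, -8], "delta_rot": [0, 0, -0.6], "jaw": 8.5},
    {"translation": [26, -20, -8], "delta_rot": [0, 0, -0.66], "jaw": 8.5},
    {"translation": [26, -20, -8], "delta_rot": [0, 0, -0.66], "jaw": 8.5},
  ],
)

```text
time: 0.9
tool_pos: [0.4036, -0.2904, 0.3008]
tool_rot: [-0.0, 0.864, 0.504, 0.001]
contact_force: [0.2, -0.0, 0.0]
gripper_width: 0.998
grasp_force: 0.0
```

Emit:
send_rows(
  steps=[
    {"translation": [4, 0, 0], "delta_rot": [0, 0, -0.1], "jaw": 8.5},
    {"translation": [8.5, 0.3, 0], "delta_rot": [0, 0, -0.2], "jaw": 8.5},
    {"translation": [13, 0.5, 0], "delta_rot": [0, 0, -0.3], "jaw": 8.5},
    {"translation": [18, 0.7, 0], "delta_rot": [0, 0, -0.4], "jaw": 8.5},
    {"translation": [23, 0.9, 0], "delta_rot": [0, 0, -0.5], "jaw": 8.5},
    {"translation": [28, 1.1, 0], "delta_rot": [0, 0, -0.6], "jaw": 8.5},
    {"translation": [33.5, 1.3, 0], "delta_rot": [0, 0, -0.65], "jaw": 8.5},
    {"translation": [33.5, 1.3, 0], "delta_rot": [0, 0, -0.65], "jaw": 8.5},
  ],
)

```text
time: 1.7
tool_pos: [0.5814, -0.0066, 0.2998]
tool_rot: [-0.001, 0.658, 0.753, 0.0]
contact_force: [-0.7, -0.6, -0.6]
gripper_width: 0.999
grasp_force: 0.0
```

```bash
python3 - <<'E'
from plant import *; from h import *; import pickle
f=grab_frame("wrist"); s=state(); p,R=tool(s); pickle.dump((f,s),open('w1.pkl','wb'))
print(s["time"],p,s["contact_force"],np.degrees(np.arctan2(R[1,1],R[0,1])),s["joint_pos"])
Rc,t=cam(f); print("cam in tool",R.T@(-Rc.T@t-p),"axis",R.T@Rc[2],f["fx"])
cv2.imwrite('pics/w1.png',f["pixels"])
E
```

```text
1.75 [ 0.58088828 -0.00804908  0.29989221] [0.16958161 1.01131483 0.18051316] 7.5792965186802395 [-1.42025020e-01 -8.53235328e-02  1.61925639e+00  1.91837262e-04
  1.60937124e+00 -2.74300948e-01]
cam in tool [ 0.07896106  0.0002987  -0.15305669] axis [-3.05511447e-01  5.96458897e-04  9.52188217e-01] 332.3485888321629
```

View pics/w1.png

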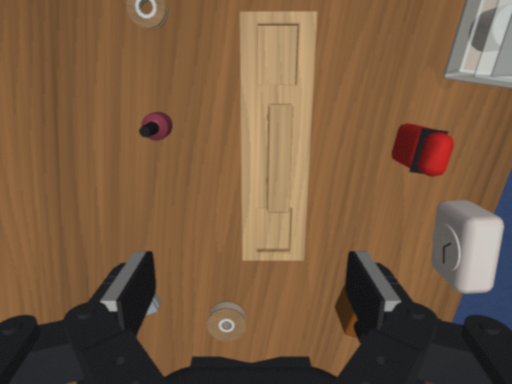

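Wrist view: the caddy is upright at the centre, with base corners near (240,12), (317,12), (304,261) and (242,261). The bar is at (280,158), the small spool at (146,8), the polish at (155,125) and the wide spool at (226,322).

```bash
cat >> h.py <<'E'
def rect(P):
    """min-area rect of Nx2 world points -> centre, sizes(long,short), angle of long axis deg in (0,180)"""
    (cx,cy),(a,b),an=cv2.minAreaRect(np.float32(P)*1000)
    if a<b: a,b,an=b,a,an+90
    return np.round([cx/1000,cy/1000],4),np.round([a,b],1),round(an%180,2)
def blob(m,near=None):
    n,l,st,ce=cv2.connectedComponentsWithStats(m.astype(np.uint8))
    i=1+np.argmax(st[1:,4]) if near is None else 1+np.argmin(np.hypot(*(ce[1:]-near).T)+1e4*(st[1:,4]<60))
    return l==i
def blobrect(f,m,z,near=None):
    b=blob(m,near).astype(np.uint8); c=max(cv2.findContours(b,cv2.RETR_EXTERNAL,cv2.CHAIN_APPROX_NONE)[0],key=len)
    return rect(cast(f,c[:,0],z)[:,:2])
E
python3 - <<'E'
from h import *; import pickle
f,s=pickle.load(open('w1.pkl','rb')); C=cloud(f); ok=f["range_z"]>0; Z=C[...,2]
hsv=cv2.cvtColor(f["pixels"],cv2.COLOR_BGR2HSV)
print("table z",np.median(Z[200:300,20:100]), "hsv caddy",hsv[240,255],"wood",hsv[200,200])
u,v=258,235; print("caddy z",Z[v,u],"bar z",Z[158,280])
m=ok&(Z>0.017)&(Z<0.027); m[:, :200]=0; m[:,340:]=0; print("caddy depth",blobrect(f,cv2.morphologyEx(m.astype(np.uint8),cv2.MORPH_OPEN,np.ones((3,3))),.022))
mc=(hsv[...,1]<hsv[200,200][1]*.75)&(hsv[...,2]>150); mc[:,:200]=0; mc[:,340:]=0; mc[275:]=0
print("caddy colour",blobrect(f,mc,.022))
b=ok&(Z>0.083)&(Z<0.1); b[:,:240]=0;b[:,320:]=0;b[270:]=0; print("bar",blobrect(f,b,.09))
for n,(uu,vv) in dict(wide=(226,325),small_b=(146,8)).items():
    r=hsv[max(vv-5,0):vv+6,uu-5:uu+6]; print(n,Z[vv,uu],r[5,5])
E
```

```text
table z 2.0396030915771885e-05 hsv caddy [ 17 102 180] wood [ 15 141 139]
caddy z 0.011004209782991119 bar z 0.08974440042020314
caddy depth (array([ 0.6142, -0.0071]), array([324.4,  90. ]), 97.79)
caddy colour (array([ 0.6137, -0.0077]), array([323.3,  89.4]), 97.69)
bar (array([ 0.6139, -0.0073]), array([122.8,  25.9]), 97.78)
wide 0.008801941952607684 [ 16  41 136]
small_b 0.0010839067457774523 [ 15 137 119]
```

```bash
python3 - <<'E'
from plant import *; from h import *
go(state(),[(0.614,-0.0075,0.13),(0.614,-0.0075,0.079)],np.radians(7.75))
E
```

```text
rv [-0.002 -0.001 -0.003]  j6 -0.27
[ 0.614  -0.0075  0.13  ] -> [-0.39  3.32 16.98]
[ 0.614  -0.0075  0.079 ] -> [-0.4   3.32 22.08]
```

Emit:
send_rows(
  steps=[
    {"translation": [-0.4, 3.3, 4], "delta_rot": [0, 0, 0], "jaw": 6},
    {"translation": [-0.4, 3.3, 8], "delta_rot": [0, 0, 0], "jaw": 6},
    {"translation": [-0.4, 3.3, 12], "delta_rot": [0, 0, 0], "jaw": 6},
    {"translation": [-0.4, 3.3, 16], "delta_rot": [0, 0, 0], "jaw": 6},
    {"translation": [-0.4, 3.3, 19], "delta_rot": [0, 0, 0], "jaw": 6},
    {"translation": [-0.4, 3.3, 21], "delta_rot": [0, 0, 0], "jaw": 6},
    {"translation": [-0.4, 3.3, 22.1], "delta_rot": [0, 0, 0], "jaw": 6},
    {"translation": [-0.4, 3.3, 22.1], "delta_rot": [0, 0, 0], "jaw": 6},
  ],
)

```text
time: 2.55
tool_pos: [0.6117, -0.011, 0.078]
tool_rot: [-0.001, 0.661, 0.751, -0.001]
contact_force: [-0.5, 0.5, -0.3]
gripper_width: 0.699
grasp_force: 0.0
```

Emit:
send_rows(
  steps=[
    {"translation": [0, 0, 0], "delta_rot": [0, 0, 0], "jaw": 2.5},
    {"translation": [0, 0, 0], "delta_rot": [0, 0, 0], "jaw": 1.5},
    {"translation": [0, 0, 0], "delta_rot": [0, 0, 0], "jaw": 1.5},
    {"translation": [0, 0, 0], "delta_rot": [0, 0, 0], "jaw": 1.5},
    {"translation": [0, 0, 0], "delta_rot": [0, 0, 0], "jaw": 1.5},
    {"translation": [0, 0, 0], "delta_rot": [0, 0, 0], "jaw": 1.5},
    {"translation": [0, 0, 0], "delta_rot": [0, 0, 0], "jaw": 1.5},
    {"translation": [0, 0, 0], "delta_rot": [0, 0, 0], "jaw": 1.5},
  ],
)

```text
time: 3.35
tool_pos: [0.6132, -0.0099, 0.08]
tool_rot: [-0.0, 0.66, 0.751, 0.0]
contact_force: [-0.6, -0.1, 0.4]
gripper_width: 0.175
grasp_force: 0.2
```

```bash
python3 - <<'E'
from plant import *; from h import *; import pickle
f=grab_frame("wrist"); s=state(); p,R=tool(s); pickle.dump((f,s),open('w2.pkl','wb'))
print(s["time"],p,np.degrees(np.arctan2(R[1,1],R[0,1])),s["contact_force"],s["gripper_width"],s["grasp_force"])
# put-down place for bar: axis along caddy direction
go(s,[(0.614,-0.0075,0.16),(0.46,-0.125,0.16),(0.46,-0.125,0.012)],np.radians(7.75))
C=cloud(f); Z=C[...,2]; b=(f["range_z"]>0)&(Z>.084)&(Z<.096)&(np.hypot(C[...,0]-.614,C[...,1]+.0075)<.075)
print(blobrect(f,b,.09))
E
```

```text
3.4 [ 0.61326513 -0.00985496  0.08003339] 7.396327222090862 [ 0.31439379 -1.03786047  0.51623629] 0.17658905423986412 0.2489138301461935
rv [-0.    -0.    -0.006]  j6 -0.27
[ 0.614  -0.0075  0.16  ] -> [ 0.22  0.1  -8.  ]
[ 0.46  -0.125  0.16 ] -> [ -9.45 -16.68  -8.  ]
[ 0.46  -0.125  0.012] -> [ -9.45 -16.68   6.8 ]
(array([ 0.6128, -0.0073]), array([122.5,  28.9]), 97.45)
```

```bash
python3 - <<'E'
from h import *; import pickle
f,s=pickle.load(open('w2.pkl','rb')); cv2.imwrite('pics/w2.png',f["pixels"])
E
```

```text
(no output)
```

View pics/w2.png

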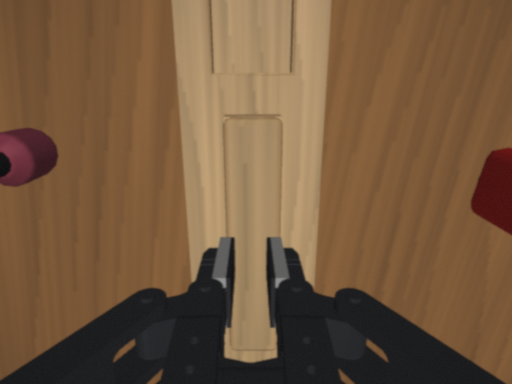

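The closed fingers, with tips at (226,240) and (276,240), seem to hover over the bar instead of straddling it. I'll check the depths.

```bash
python3 - <<'E'
from h import *; import pickle
f,s=pickle.load(open('w2.pkl','rb')); C=cloud(f);p,R=tool(s)
for n,(u,v) in dict(bar=(250,180),barnear=(250,230),base=(190,200),tipL=(229,245),tipR=(273,245),padL2=(230,265),dresser=(100,250),polish=(25,160)).items(): print(n,C[v,u].round(4),f["range_z"][v,u].round(3),((C[v,u]-p)@R).round(4))
E
```

```text
bar [0.6083 0.0256 0.0887] 0.15 [ 0.0358 -0.0004 -0.0086]
barnear [0.6114 0.0016 0.09  ] 0.156 [ 0.0116 -0.0004 -0.0099]
base [ 0.5725 -0.0125  0.0228] 0.223 [ 0.0026 -0.0408  0.0573]
tipL [ 0.6025 -0.0017  0.1011] 0.147 [ 0.0095 -0.0096 -0.021 ]
tipR [0.6214 0.0021 0.1035] 0.144 [ 0.0108  0.0096 -0.0235]
padL2 [ 0.6039 -0.0014  0.1181] 0.13 [ 0.0096 -0.0082 -0.0381]
dresser [ 0.5027 -0.0714  0.0006] 0.259 [-0.0468 -0.1176  0.0794]
polish [0.4711 0.0042 0.0326] 0.205 [ 0.0322 -0.1392  0.0475]
```

Emit:
send_rows(
  steps=[
    {"translation": [0, 0, -1], "delta_rot": [0, 0, 0], "jaw": 5},
    {"translation": [0, 0, -1], "delta_rot": [0, 0, 0], "jaw": 5},
    {"translation": [0, 0, -1], "delta_rot": [0, 0, 0], "jaw": 5},
    {"translation": [0.2, 0.1, -1], "delta_rot": [0, 0, -0.006], "jaw": 5},
    {"translation": [0.2, 0.1, 0], "delta_rot": [0, 0, -0.006], "jaw": 5},
    {"translation": [0.2, 0.1, 1.2], "delta_rot": [0, 0, -0.006], "jaw": 5},
    {"translation": [0.2, 0.1, 2.4], "delta_rot": [0, 0, -0.006], "jaw": 5},
    {"translation": [0.2, 0.1, 3], "delta_rot": [0, 0, -0.006], "jaw": 5},
  ],
)

```text
time: 4.2
tool_pos: [0.6123, -0.0076, 0.0471]
tool_rot: [-0.002, 0.658, 0.753, -0.001]
contact_force: [-0.7, 0.5, 0.6]
gripper_width: 0.587
grasp_force: 0.0
```

```bash
python3 - <<'E'
from plant import *; from h import *; import pickle
f=grab_frame("wrist"); s=state(); p,R=tool(s); pickle.dump((f,s),open('w3.pkl','wb'))
print(p,s["contact_force"],s["gripper_width"])
C=cloud(f); T=(C-p)@R
m=(np.abs(T[...,0])<.014)&(T[...,2]<.04)&(T[...,2]>-.05)&(np.abs(T[...,1])>.018)&(np.abs(T[...,1])<.045)&(f["range_z"]>0)
print(np.percentile(T[m][:,2],[50,90,98,99.5]))
cv2.imwrite('pics/w3.png',f["pixels"][180:384,120:400])
E
```

```text
[ 0.61199758 -0.0075913   0.04659524] [-1.08509425 -0.2435062  -1.88341216] 0.5805729153453096
[-0.01885796  0.02505506  0.02559897  0.02598517]
```

View pics/w3.png

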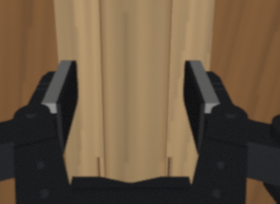

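The fingers now straddle the bar, with pads at about (70,100) and (195,100) in the crop. Closing.

Emit:
send_rows(
  steps=[
    {"translation": [0, 0, 0], "delta_rot": [0, 0, 0], "jaw": 3},
    {"translation": [0, 0, 0], "delta_rot": [0, 0, 0], "jaw": 1.5},
    {"translation": [0, 0, 0], "delta_rot": [0, 0, 0], "jaw": 1.5},
    {"translation": [0, 0, 0], "delta_rot": [0, 0, 0], "jaw": 1.5},
    {"translation": [0, 0, 0], "delta_rot": [0, 0, 0], "jaw": 1.5},
    {"translation": [0, 0, 0], "delta_rot": [0, 0, 0], "jaw": 1.5},
    {"translation": [0, 0, 0], "delta_rot": [0, 0, 0], "jaw": 1.5},
    {"translation": [0, 0, 0], "delta_rot": [0, 0, 0], "jaw": 1.5},
  ],
)

```text
time: 5.05
tool_pos: [0.6141, -0.0078, 0.0502]
tool_rot: [0.0, 0.658, 0.753, 0.0]
contact_force: [0.2, 0.5, -0.1]
gripper_width: 0.294
grasp_force: 60.3
```

```bash
python3 - <<'E'
from plant import *; from h import *; import pickle
f=grab_frame("wrist"); s=state(); p,R=tool(s); pickle.dump((f,s),open('w4.pkl','wb'))
print(s["time"],p,np.degrees(np.arctan2(R[1,1],R[0,1])),s["contact_force"],s["gripper_width"],s["grasp_force"])
C=cloud(f)
for u,v in ((226,240),(280,240),(225,250),(281,250),(222,230),(250,220)): print(u,v,((C[v,u]-p)@R).round(4))
E
```

```text
5.1 [ 0.61407499 -0.00787577  0.05018435] 7.7322996068332595 [-0.79742709  0.01314275  0.29622276] 0.2946448337903288 60.25958329439163
226 240 [ 0.0213 -0.0094 -0.0397]
280 240 [ 0.021  0.011 -0.039]
225 250 [ 0.0172 -0.0098 -0.0399]
281 250 [ 0.0167  0.0115 -0.0389]
222 230 [ 0.0255 -0.0108 -0.0399]
250 220 [ 0.0289 -0.0004 -0.0384]
```

Emit:
send_rows(
  steps=[
    {"translation": [0, 0, -1], "delta_rot": [0, 0, 0], "jaw": 1.5},
    {"translation": [0, 0, -3], "delta_rot": [0, 0, 0], "jaw": 1.5},
    {"translation": [0, 0, -6], "delta_rot": [0, 0, 0], "jaw": 1.5},
    {"translation": [-1, -2, -9], "delta_rot": [0, 0, 0], "jaw": 1.5},
    {"translation": [-3, -6, -9], "delta_rot": [0, 0, 0], "jaw": 1.5},
    {"translation": [-5, -10, -9], "delta_rot": [0, 0, 0], "jaw": 1.5},
    {"translation": [-7, -14, -8], "delta_rot": [0, 0, 0], "jaw": 1.5},
    {"translation": [-8.5, -16.7, -7], "delta_rot": [0, 0, 0], "jaw": 1.5},
  ],
)

```text
time: 5.9
tool_pos: [0.4584, -0.1156, 0.1207]
tool_rot: [0.001, 0.658, 0.753, 0.0]
contact_force: [0.6, -1.0, -1.3]
gripper_width: 0.294
grasp_force: 60.3
```

```bash
python3 - <<'E'
from plant import *; from h import *
f=grab_frame("wrist"); s=state(); p,R=tool(s)
print(s["time"],p,s["contact_force"],s["gripper_width"],s["grasp_force"])
C=cloud(f); T=(C-p)@R; Z=C[...,2]
m=(f["range_z"]>0)&(T[...,2]<-.02)&(T[...,2]>-.045)&(np.abs(T[...,1])<.02)&(T[...,0]>.013)
print("bar in tool z",np.median(T[m][:,2]),"xmax",T[m][:,0].max(), "table",np.median(Z[300:380,20:60]),np.median(Z[20:100,100:160]))
E
```

```text
5.95 [ 0.45469482 -0.11664117  0.11793239] [ 0.49247049 -1.31595476 -3.02903493] 0.2938000301964099 60.276234447956085
bar in tool z -0.0425465662731594 xmax 0.06235343798557948 table 0.0004860590074917575 0.00022881750484241692
```

Emit:
send_rows(
  steps=[
    {"translation": [0, 0, 4], "delta_rot": [0, 0, 0], "jaw": 1.5},
    {"translation": [0, 0, 8], "delta_rot": [0, 0, 0], "jaw": 1.5},
    {"translation": [0, 0, 11], "delta_rot": [0, 0, 0], "jaw": 1.5},
    {"translation": [0, 0, 13], "delta_rot": [0, 0, 0], "jaw": 1.5},
    {"translation": [0, 0, 13.7], "delta_rot": [0, 0, 0], "jaw": 1.5},
    {"translation": [0, 0, 13.9], "delta_rot": [0, 0, 0], "jaw": 1.5},
    {"translation": [0, 0, 13.9], "delta_rot": [0, 0, 0], "jaw": 1.5},
    {"translation": [0, 0, 13.9], "delta_rot": [0, 0, 0], "jaw": 4.5},
  ],
)

```text
time: 6.75
tool_pos: [0.4641, -0.1153, -0.0116]
tool_rot: [0.002, 0.658, 0.753, 0.002]
contact_force: [8.1, 9.2, 15.3]
gripper_width: 0.451
grasp_force: 7.6
```

Emit:
send_rows(
  steps=[
    {"translation": [0, 0, 0], "delta_rot": [0, 0, 0], "jaw": 5},
    {"translation": [0, 0, 0], "delta_rot": [0, 0, 0], "jaw": 5},
    {"translation": [0, 0, -1], "delta_rot": [0, 0, 0], "jaw": 5},
    {"translation": [0, 0, -4], "delta_rot": [0, 0, 0], "jaw": 5},
    {"translation": [0, 0, -8], "delta_rot": [0, 0, 0], "jaw": 8.5},
    {"translation": [0, 0, -12], "delta_rot": [0, 0, 0], "jaw": 8.5},
    {"translation": [0, 0, -16], "delta_rot": [0, 0, 0], "jaw": 8.5},
    {"translation": [0, 0, -20], "delta_rot": [0, 0, 0], "jaw": 8.5},
  ],
)

```text
time: 7.55
tool_pos: [0.4594, -0.1144, 0.1832]
tool_rot: [0.0, 0.658, 0.753, -0.0]
contact_force: [-0.2, 0.1, 0.0]
gripper_width: 0.993
grasp_force: 0.0
```

```bash
python3 - <<'E'
from plant import *; from h import *; import pickle
f=grab_frame("wrist"); s=state(); p,R=tool(s)
C=cloud(f); Z=C[...,2]; b=(f["range_z"]>0)&(Z>.014)&(Z<.026)&(np.hypot(C[...,0]-.46,C[...,1]+.115)<.09)
print(s["time"],p,"bar",blobrect(f,b,.02))
go(s,[(0.59,-0.345,0.2)],np.radians(7.73))
E
```

```text
7.6 [ 0.46328163 -0.11593723  0.19135364] bar (array([ 0.4583, -0.114 ]), array([122. ,  25.8]), 97.76)
rv [0.011 0.007 0.   ]  j6 -0.54
[ 0.59  -0.345  0.2  ] -> [-24.41   9.48  -0.6 ]
```

Emit:
send_rows(
  steps=[
    {"translation": [-4, 1.5, 0], "delta_rot": [0, 0, 0], "jaw": 8.5},
    {"translation": [-8, 3, 0], "delta_rot": [0, 0, 0], "jaw": 8.5},
    {"translation": [-12, 5, 0], "delta_rot": [0, 0, 0], "jaw": 8.5},
    {"translation": [-16, 7, -0.5], "delta_rot": [0, 0, 0], "jaw": 8.5},
    {"translation": [-20, 8.5, -0.5], "delta_rot": [0, 0, 0], "jaw": 8.5},
    {"translation": [-24, 9.5, -1], "delta_rot": [0, 0, 0], "jaw": 8.5},
    {"translation": [-24, 9.5, -1], "delta_rot": [0, 0, 0], "jaw": 8.5},
    {"translation": [-24, 9.5, -1], "delta_rot": [0, 0, 0], "jaw": 8.5},
  ],
)

```text
time: 8.4
tool_pos: [0.5861, -0.3401, 0.1906]
tool_rot: [-0.001, 0.658, 0.753, 0.0]
contact_force: [0.0, 1.1, -0.8]
gripper_width: 0.996
grasp_force: 0.0
```

```bash
python3 - <<'E'
from plant import *; from h import *; import pickle
f=grab_frame("wrist"); s=state(); p,R=tool(s); pickle.dump((f,s),open('w5.pkl','wb'))
print(s["time"],p,s["joint_vel"].round(3)); cv2.imwrite('pics/w5.png',f["pixels"])
C=cloud(f); Z=C[...,2]; T=(C-p)@R
b=(f["range_z"]>0)&(Z>.006)&(Z<.03)
n,l,st,ce=cv2.connectedComponentsWithStats(b.astype(np.uint8))
for i in range(1,n):
    if st[i,4]>300:
        m=l==i; h=np.percentile(Z[m],80); print(ce[i].round(),st[i,4],h.round(4),blobrect(f,m,h))
E
```

```text
8.45 [ 0.58595411 -0.33918069  0.19065106] [ 0.015 -0.022  0.021 -0.002 -0.002 -0.002]
[104.  60.] 4126 0.0267 (array([ 0.4442, -0.2623]), array([64.9, 48.5]), 119.7)
[448.  69.] 919 0.0256 (array([ 0.7514, -0.2305]), array([58.9, 32.8]), 103.78)
[253. 117.] 3094 0.0208 (array([ 0.5819, -0.2944]), array([61. , 60.7]), 126.25)
[476. 192.] 2550 0.0255 (array([ 0.8159, -0.3489]), array([172.8,  28.6]), 94.84)
[248. 236.] 3012 0.0084 (array([ 0.5998, -0.4238]), array([92.9, 49.7]), 5.89)
[ 42. 305.] 1417 0.0269 (array([ 0.3744, -0.5371]), array([56.8, 50.7]), 158.91)
```

View pics/w5.png

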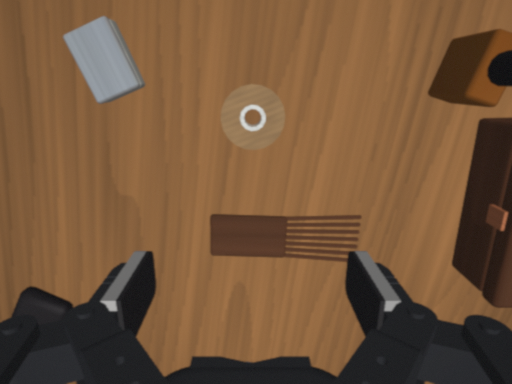

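Wrist view: the wide spool is centred at (253,117). The tin is at (104,60), the pick at (285,237) and the perfume at (475,65). There is room all around the spool.

Emit:
send_rows(
  steps=[
    {"translation": [2, 0.1, 3], "delta_rot": [0, 0, 0], "jaw": 8.5},
    {"translation": [4.5, 0.2, 7], "delta_rot": [0, 0, 0], "jaw": 8.5},
    {"translation": [4.5, 0.2, 11], "delta_rot": [0, 0, 0], "jaw": 8.5},
    {"translation": [4.5, 0.2, 15], "delta_rot": [0, 0, 0], "jaw": 8.5},
    {"translation": [4.5, 0.2, 18], "delta_rot": [0, 0, 0], "jaw": 8.5},
    {"translation": [4.5, 0.2, 20], "delta_rot": [0, 0, 0], "jaw": 8.5},
    {"translation": [4.5, 0.2, 21], "delta_rot": [0, 0, 0], "jaw": 8.5},
    {"translation": [4.5, 0.2, 21.3], "delta_rot": [0, 0, 0], "jaw": 8.5},
  ],
)

```text
time: 9.25
tool_pos: [0.5814, -0.2933, -0.0229]
tool_rot: [-0.001, 0.657, 0.753, -0.0]
contact_force: [-0.6, 0.4, -0.1]
gripper_width: 0.993
grasp_force: 0.0
```

Emit:
send_rows(
  steps=[
    {"translation": [0, 0, 0], "delta_rot": [0, 0, 0], "jaw": 7},
    {"translation": [0, 0, 0], "delta_rot": [0, 0, 0], "jaw": 6},
    {"translation": [0, 0, 0], "delta_rot": [0, 0, 0], "jaw": 5},
    {"translation": [0, 0, 0], "delta_rot": [0, 0, 0], "jaw": 5},
    {"translation": [0, 0, 0], "delta_rot": [0, 0, 0], "jaw": 5},
    {"translation": [0, 0, 0], "delta_rot": [0, 0, 0], "jaw": 5},
    {"translation": [0, 0, 0], "delta_rot": [0, 0, 0], "jaw": 5},
    {"translation": [0, 0, 0], "delta_rot": [0, 0, 0], "jaw": 5},
  ],
)

```text
time: 10.05
tool_pos: [0.5851, -0.2968, -0.015]
tool_rot: [0.003, 0.658, 0.753, -0.0]
contact_force: [-4.7, 2.2, 17.0]
gripper_width: 0.693
grasp_force: 69.9
```

```bash
python3 - <<'E'
from plant import *; from h import *; import pickle
f=grab_frame("wrist"); s=state(); p,R=tool(s); pickle.dump((f,s),open('w6.pkl','wb'))
print(s["time"],p,np.degrees(np.arctan2(R[1,1],R[0,1])),s["contact_force"],s["gripper_width"],s["grasp_force"])
cv2.imwrite('pics/w6.png',f["pixels"][150:384,60:450])
C=cloud(f); T=(C-p)@R; print("table",np.median(C[50:100,50:100,2]))
go(s,[(0.6197,-0.0494,0.11),(0.6197,-0.0494,0.0)],np.radians(7.73))
E
```

```text
10.1 [ 0.58511469 -0.29677614 -0.01503172] 7.761697580498142 [-4.65510389  2.78483162 17.2558856 ] 0.693709645894495 69.94091600587126
table 0.00020521301229998846
rv [0.004 0.005 0.001]  j6 -0.72
[ 0.6197 -0.0494  0.11  ] -> [ 23.98   6.82 -12.59]
[ 0.6197 -0.0494  0.    ] -> [24.04  6.77 -1.6 ]
```

View pics/w6.png

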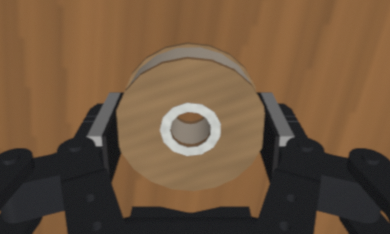

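The crop shows the wide spool held between the pads, with its hole at (190,128). The 17 N upward force suggests the fingertips or the spool are pressed on the dresser, so I'll check before lifting.

```bash
python3 - <<'E'
from h import *; import pickle
f,s=pickle.load(open('w6.pkl','rb')); C=cloud(f);p,R=tool(s)
for u,v in ((180,245),(176,250),(170,265),(325,245),(330,255),(250,200),(250,225),(250,245),(215,260),(290,260),(250,320)): print(u,v,C[v,u].round(4),((C[v,u]-p)@R).round(4))
m=(C[...,2]>.012)&(C[...,2]<.025)&(np.hypot(C[...,0]-.582,C[...,1]+.294)<.036)
print(blobrect(f,m,.02)); 
hs=cv2.cvtColor(f["pixels"],cv2.COLOR_BGR2HSV); w=(hs[...,1]<60)&(hs[...,2]>130); w[:220]=0;w[330:]=0;w[:,215:290]=w[:,215:290]; w[:,:205]=0;w[:,300:]=0
print("ring",blobrect(f,w,.02))
E
```

```text
180 245 [ 0.5531 -0.2905  0.0076] [ 0.0104 -0.0308 -0.0228]
176 250 [ 0.552  -0.2916  0.0102] [ 0.0094 -0.0321 -0.0254]
170 265 [ 0.5521 -0.2918  0.0222] [ 0.0092 -0.0319 -0.0374]
325 245 [ 0.6157 -0.2821  0.0074] [ 0.0103  0.0324 -0.0224]
330 255 [ 0.616  -0.2822  0.0159] [ 0.0101  0.0326 -0.0309]
250 200 [ 0.5806 -0.2666  0.0054] [ 0.0305 -0.0004 -0.0206]
250 225 [ 0.5812 -0.2715  0.0199] [ 0.0254 -0.0003 -0.035 ]
250 245 [ 0.5824 -0.2802  0.0195] [ 0.0166 -0.0003 -0.0346]
215 260 [ 0.5694 -0.2883  0.0203] [ 0.0104 -0.0143 -0.0355]
290 260 [ 0.599  -0.2842  0.0205] [ 0.0104  0.0156 -0.0355]
250 320 [ 0.5871 -0.3152  0.0202] [-0.0187 -0.0003 -0.0352]
(array([ 0.5845, -0.2965]), array([65.5, 64.3]), 47.85)
ring (array([ 0.5845, -0.2954]), array([25. , 24.7]), 97.63)
```

Emit:
send_rows(
  steps=[
    {"translation": [0, 0, -2], "delta_rot": [0, 0, 0], "jaw": 5},
    {"translation": [0, 0, -6], "delta_rot": [0, 0, 0], "jaw": 5},
    {"translation": [0, 0, -10], "delta_rot": [0, 0, 0], "jaw": 5},
    {"translation": [2, 0.5, -14], "delta_rot": [0, 0, 0], "jaw": 5},
    {"translation": [6, 1.7, -15], "delta_rot": [0, 0, 0], "jaw": 5},
    {"translation": [10, 3, -15], "delta_rot": [0, 0, 0], "jaw": 5},
    {"translation": [14, 4.2, -15], "delta_rot": [0, 0, 0], "jaw": 5},
    {"translation": [18, 5.3, -15], "delta_rot": [0, 0, 0], "jaw": 5},
  ],
)

```text
time: 10.9
tool_pos: [0.6115, -0.1077, 0.1306]
tool_rot: [0.002, 0.658, 0.753, 0.001]
contact_force: [-0.1, -0.1, -0.0]
gripper_width: 0.698
grasp_force: 67.1
```

Emit:
send_rows(
  steps=[
    {"translation": [3, 0.9, 0], "delta_rot": [0, 0, 0], "jaw": 5},
    {"translation": [5, 1.5, 0], "delta_rot": [0, 0, 0], "jaw": 5},
    {"translation": [5.8, 1.7, 0], "delta_rot": [0, 0, 0], "jaw": 5},
    {"translation": [5.8, 1.7, 0], "delta_rot": [0, 0, 0], "jaw": 5},
    {"translation": [5.8, 1.7, 0], "delta_rot": [0, 0, 0], "jaw": 5},
    {"translation": [5.8, 1.7, 0], "delta_rot": [0, 0, 0], "jaw": 5},
    {"translation": [5.8, 1.7, 0], "delta_rot": [0, 0, 0], "jaw": 5},
    {"translation": [5.8, 1.7, 0], "delta_rot": [0, 0, 0], "jaw": 5},
  ],
)

```text
time: 11.7
tool_pos: [0.6195, -0.0502, 0.1279]
tool_rot: [-0.0, 0.658, 0.753, -0.0]
contact_force: [0.6, -0.8, -1.6]
gripper_width: 0.694
grasp_force: 67.1
```

```bash
cat >> h.py <<'E'
def ring(f,s,ztop_tool,name=None):
    """held spool: centre of white ring in tool frame, cast on plane at tool z"""
    p,R=tool(s); z=p[2]-ztop_tool
    hs=cv2.cvtColor(f["pixels"],cv2.COLOR_BGR2HSV); w=(hs[...,1]<60)&(hs[...,2]>120)
    w[:215]=0;w[340:]=0;w[:,:210]=0;w[:,300:]=0
    c,sz,a=blobrect(f,w,z); return c,sz,(R.T@np.r_[c-p[:2],0]).round(4)
def report(s):
    p,R=tool(s); print("t",round(s["time"],2),"tcp",p.round(4),"yaw",np.degrees(np.arctan2(R[1,1],R[0,1])).round(2),"tilt",R[:,2].round(3),"F",s["contact_force"].round(1),"w",round(s["gripper_width"],3),"g",round(s["grasp_force"],1))
E
python3 - <<'E'
from plant import *; from h import *; import pickle
f=grab_frame("wrist"); s=state(); pickle.dump((f,s),open('w7.pkl','wb')); report(s)
print(ring(f,s,-.035)); go(s,[(0.6197,-0.0494,0.10)],np.radians(7.73))
C=cloud(f); p,R=tool(s)
for u,v in ((250,245),(250,320),(215,260),(290,260)): print(((C[v,u]-p)@R).round(4))
b=(C[...,2]>.076)&(C[...,2]<.09)&(f["range_z"]>0); print("post tips px",b.sum()); 
n,l,st,ce=cv2.connectedComponentsWithStats(b.astype(np.uint8))
for i in range(1,n):
    if st[i,4]>15: print(ce[i],st[i,4],np.median(C[l==i],axis=0).round(4))
cv2.imwrite('pics/w7.png',f["pixels"])
E
```

```text
t 11.75 tcp [ 0.6196 -0.0501  0.1279] yaw 7.68 tilt [-0.  0. -1.] F [-0.4 -0.7 -0.5] w 0.693 g 67.1
(array([ 0.6191, -0.0491]), array([24.9, 24.6]), array([ 0.0011, -0.0003,  0.    ]))
rv [-0.    -0.    -0.001]  j6 -0.33
[ 0.6197 -0.0494  0.1   ] -> [0.07 0.02 2.79]
[ 0.0158 -0.0004 -0.0335]
[-0.0187 -0.0004 -0.0353]
[ 0.0101 -0.0144 -0.0352]
[ 0.0103  0.0156 -0.0357]
post tips px 310
[251.24137931  70.47931034] 290 [0.6085 0.0332 0.0812]
[510.75 154.8 ] 20 [0.7754 0.0056 0.0768]
```

View pics/w7.png

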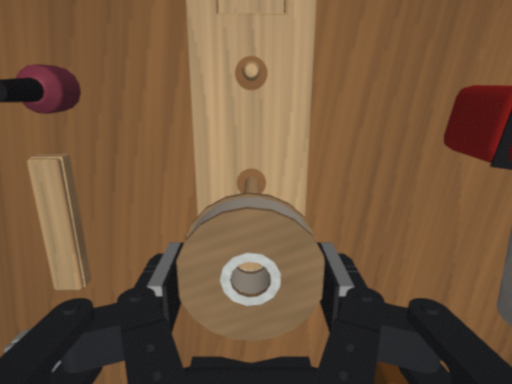

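The view shows the wide spool held above the right post, ring at (250,279). The left post tip is at (251,70) and the bar lies at (60,222). The alignment is within 1 mm.

Emit:
send_rows(
  steps=[
    {"translation": [-0.1, 0, 1], "delta_rot": [0, 0, 0], "jaw": 5},
    {"translation": [-0.1, 0.05, 3], "delta_rot": [0, 0, 0], "jaw": 5},
    {"translation": [-0.1, 0.05, 4.5], "delta_rot": [0, 0, 0], "jaw": 5},
    {"translation": [-0.1, 0.05, 5.5], "delta_rot": [0, 0, 0], "jaw": 5},
    {"translation": [-0.1, 0.05, 6.3], "delta_rot": [0, 0, 0], "jaw": 5},
    {"translation": [-0.1, 0.05, 7], "delta_rot": [0, 0, 0], "jaw": 5},
    {"translation": [-0.1, 0.05, 7.5], "delta_rot": [0, 0, 0], "jaw": 5},
    {"translation": [-0.1, 0.05, 7.5], "delta_rot": [0, 0, 0], "jaw": 5},
  ],
)

```text
time: 12.55
tool_pos: [0.6199, -0.0503, 0.0524]
tool_rot: [-0.0, 0.658, 0.753, -0.0]
contact_force: [-0.8, 0.5, -0.6]
gripper_width: 0.696
grasp_force: 67.1
```

Emit:
send_rows(
  steps=[
    {"translation": [0, 0, 1], "delta_rot": [0, 0, 0], "jaw": 5},
    {"translation": [0, 0, 2], "delta_rot": [0, 0, 0], "jaw": 5},
    {"translation": [0, 0, 3], "delta_rot": [0, 0, 0], "jaw": 5},
    {"translation": [0, 0, 4], "delta_rot": [0, 0, 0], "jaw": 5},
    {"translation": [0, 0, 4.3], "delta_rot": [0, 0, 0], "jaw": 5},
    {"translation": [0, 0, 4.3], "delta_rot": [0, 0, 0], "jaw": 5},
    {"translation": [0, 0, 4.3], "delta_rot": [0, 0, 0], "jaw": 7},
    {"translation": [0, 0, 4.3], "delta_rot": [0, 0, 0], "jaw": 7.5},
  ],
)

```text
time: 13.35
tool_pos: [0.621, -0.0505, 0.0109]
tool_rot: [0.001, 0.658, 0.753, 0.0]
contact_force: [0.3, -0.4, 1.0]
gripper_width: 0.874
grasp_force: 0.0
```

Emit:
send_rows(
  steps=[
    {"translation": [0, 0, 0], "delta_rot": [0, 0, 0], "jaw": 8},
    {"translation": [0, 0, -1], "delta_rot": [0, 0, 0], "jaw": 8},
    {"translation": [0, 0, -3], "delta_rot": [0, 0, 0], "jaw": 8},
    {"translation": [0, 0, -7], "delta_rot": [0, 0, 0], "jaw": 8},
    {"translation": [0, 0, -11], "delta_rot": [0, 0, 0], "jaw": 8},
    {"translation": [0, 0, -15], "delta_rot": [0, 0, 0], "jaw": 7},
    {"translation": [0, 0, -18], "delta_rot": [0, 0, 0], "jaw": 7},
    {"translation": [0, 0, -18], "delta_rot": [0, 0, 0], "jaw": 7},
  ],
)

```text
time: 14.15
tool_pos: [0.6238, -0.051, 0.1983]
tool_rot: [0.006, 0.658, 0.753, 0.003]
contact_force: [1.3, -0.3, -0.1]
gripper_width: 0.824
grasp_force: 0.0
```

```bash
python3 - <<'E'
from plant import *; from h import *
s=state(); report(s); go(s,[(0.44,0.085,0.19)],np.radians(7.73))
E
```

```text
t 14.15 tcp [ 0.6238 -0.051   0.1983] yaw 7.74 tilt [ 0.012 -0.002 -1.   ] F [ 1.3 -0.3 -0.1] w 0.824 g 0.0
rv [0.012 0.004 0.   ]  j6 -0.34
[0.44  0.085 0.19 ] -> [ 15.95 -16.39   0.57]
```

Emit:
send_rows(
  steps=[
    {"translation": [3, -3, 0], "delta_rot": [0, 0, 0], "jaw": 7},
    {"translation": [6, -6, 0], "delta_rot": [0, 0, 0], "jaw": 7},
    {"translation": [9, -9, 0], "delta_rot": [0, 0, 0], "jaw": 7},
    {"translation": [12, -12, 0], "delta_rot": [0, 0, 0], "jaw": 7},
    {"translation": [15, -15, 0], "delta_rot": [0, 0, 0], "jaw": 7},
    {"translation": [16, -16, 0], "delta_rot": [0, 0, 0], "jaw": 7},
    {"translation": [16, -16, 0], "delta_rot": [0, 0, 0], "jaw": 7},
    {"translation": [16, -16, 0], "delta_rot": [0, 0, 0], "jaw": 7},
  ],
)

```text
time: 14.95
tool_pos: [0.4408, 0.0863, 0.1903]
tool_rot: [0.001, 0.658, 0.753, 0.0]
contact_force: [0.8, -1.2, 0.7]
gripper_width: 0.817
grasp_force: 0.0
```

```bash
cat > look.py <<'E'
from plant import *; from h import *; import pickle,sys
f=grab_frame("wrist"); s=state(); pickle.dump((f,s),open(sys.argv[1]+'.pkl','wb')); report(s); cv2.imwrite(f'pics/{sys.argv[1]}.png',f["pixels"])
C=cloud(f); Z=C[...,2]; b=(f["range_z"]>0)&(Z>.006)&(Z<.03); b[240:,:160]=0; b[240:,345:]=0
n,l,st,ce=cv2.connectedComponentsWithStats(b.astype(np.uint8))
for i in range(1,n):
    if st[i,4]>300:
        m=l==i; h=np.percentile(Z[m],80); r=blobrect(f,m,h); print(ce[i].round(),st[i,4],h.round(4),r)
E
python3 look.py w8
```

```text
t 15.0 tcp [0.441  0.0861 0.1902] yaw 7.7 tilt [ 0.001 -0.    -1.   ] F [-0.3  0.4 -0.4] w 0.82 g 0.0
[254. 109.] 1566 0.0148 (array([0.437 , 0.1392]), array([45.1, 44.5]), 97.75)
[406. 176.] 11638 0.0223 (array([0.5977, 0.0907]), array([128.6,  95.7]), 97.76)
[255. 230.] 303 0.027 (array([0.4553, 0.0165]), array([32.8, 23.4]), 9.79)
[242. 319.] 1825 0.0202 (array([ 0.4568, -0.1027]), array([118.5,  25.3]), 97.9)
```

View pics/w8.png

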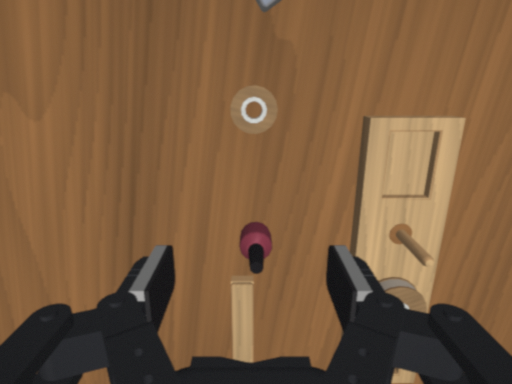

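The small spool is at (254,109), the nail polish at (256,245), and the left post stands empty at (400,235).

Emit:
send_rows(
  steps=[
    {"translation": [2.5, 0.1, 3], "delta_rot": [0, 0, 0], "jaw": 7},
    {"translation": [5.3, 0.3, 7], "delta_rot": [0, 0, 0], "jaw": 7},
    {"translation": [5.3, 0.3, 11], "delta_rot": [0, 0, 0], "jaw": 7},
    {"translation": [5.3, 0.3, 15], "delta_rot": [0, 0, 0], "jaw": 7},
    {"translation": [5.3, 0.3, 18], "delta_rot": [0, 0, 0], "jaw": 7},
    {"translation": [5.3, 0.3, 20], "delta_rot": [0, 0, 0], "jaw": 7},
    {"translation": [5.3, 0.3, 20.5], "delta_rot": [0, 0, 0], "jaw": 7},
    {"translation": [5.3, 0.3, 20.5], "delta_rot": [0, 0, 0], "jaw": 6},
  ],
)

```text
time: 15.8
tool_pos: [0.4372, 0.139, -0.015]
tool_rot: [-0.0, 0.658, 0.753, -0.0]
contact_force: [1.1, -0.5, 0.3]
gripper_width: 0.708
grasp_force: 0.0
```

Emit:
send_rows(
  steps=[
    {"translation": [0, 0, 0], "delta_rot": [0, 0, 0], "jaw": 5},
    {"translation": [0, 0, 0], "delta_rot": [0, 0, 0], "jaw": 4.5},
    {"translation": [0, 0, 0], "delta_rot": [0, 0, 0], "jaw": 3.5},
    {"translation": [0, 0, 0], "delta_rot": [0, 0, 0], "jaw": 3.5},
    {"translation": [0, 0, 0], "delta_rot": [0, 0, 0], "jaw": 3.5},
    {"translation": [0, 0, 0], "delta_rot": [0, 0, 0], "jaw": 3.5},
    {"translation": [0, 0, 0], "delta_rot": [0, 0, 0], "jaw": 3.5},
    {"translation": [0, 0, 0], "delta_rot": [0, 0, 0], "jaw": 3.5},
  ],
)

```text
time: 16.6
tool_pos: [0.4386, 0.1395, -0.012]
tool_rot: [0.001, 0.658, 0.753, 0.001]
contact_force: [-2.9, -1.0, 9.2]
gripper_width: 0.506
grasp_force: 62.2
```

```bash
cat > held.py <<'E'
from plant import *; from h import *; import pickle,sys
# args: name, spool thickness, target x,y
f=grab_frame("wrist"); s=state(); pickle.dump((f,s),open(sys.argv[1]+'.pkl','wb')); report(s); p,R=tool(s); C=cloud(f)
T=(C-p)@R; zs=T[...,2][270:320,215:290]; xy=np.hypot(T[...,0],T[...,1])[270:320,215:290]
k=(zs>-.05)&(zs<-.015)&(xy>.012)&(xy<.021); zt=np.median(zs[k]) if k.any() else -.03; c=ring(f,s,zt); print("top in tool z",zt.round(4),"ring",*c)
if len(sys.argv)>3:
    tx,ty=map(float,sys.argv[2:4]); p2=p.copy(); p2[:2]+=np.array([tx,ty])-c[0]; go(s,[p2],np.radians(7.73))
E
python3 held.py w9 0.6085 0.0335
```

```text
t 16.65 tcp [ 0.4386  0.1395 -0.012 ] yaw 7.71 tilt [ 0.003  0.    -1.   ] F [-2.7 -0.8 10.3] w 0.506 g 62.2
top in tool z -0.0261 ring [0.4385 0.1387] [24.9 24.9] [-0.0007 -0.0002 -0.    ]
rv [ 0.003  0.    -0.   ]  j6 0.01
[ 0.6086  0.0343 -0.012 ] -> [-12.71  15.43   0.06]
```

Emit:
send_rows(
  steps=[
    {"translation": [0, 0, 0], "delta_rot": [0, 0, 0], "jaw": 5.5},
    {"translation": [0, 0, 0.3], "delta_rot": [0, 0, 0], "jaw": 5.5},
    {"translation": [0, 0, 0.5], "delta_rot": [0, 0, 0], "jaw": 5.5},
    {"translation": [0, 0, 0.5], "delta_rot": [0, 0, 0], "jaw": 4.5},
    {"translation": [0, 0, 0.5], "delta_rot": [0, 0, 0], "jaw": 3.5},
    {"translation": [0, 0, 0.5], "delta_rot": [0, 0, 0], "jaw": 3.5},
    {"translation": [0, 0, 0.5], "delta_rot": [0, 0, 0], "jaw": 3.5},
    {"translation": [0, 0, 0.5], "delta_rot": [0, 0, 0], "jaw": 3.5},
  ],
)

```text
time: 17.45
tool_pos: [0.4408, 0.14, -0.0123]
tool_rot: [0.002, 0.658, 0.753, 0.001]
contact_force: [-14.9, -3.4, 45.4]
gripper_width: 0.512
grasp_force: 78.7
```

Emit:
send_rows(
  steps=[
    {"translation": [0, 0, -2], "delta_rot": [0, 0, 0], "jaw": 3.5},
    {"translation": [0, 0, -6], "delta_rot": [0, 0, 0], "jaw": 3.5},
    {"translation": [0, 0, -10], "delta_rot": [0, 0, 0], "jaw": 3.5},
    {"translation": [0, 0, -14], "delta_rot": [0, 0, 0], "jaw": 3.5},
    {"translation": [-3, 4, -15], "delta_rot": [0, 0, 0], "jaw": 3.5},
    {"translation": [-6, 7, -15], "delta_rot": [0, 0, 0], "jaw": 3.5},
    {"translation": [-9, 11, -15], "delta_rot": [0, 0, 0], "jaw": 3.5},
    {"translation": [-11.5, 14, -15], "delta_rot": [0, 0, 0], "jaw": 3.5},
  ],
)

```text
time: 18.25
tool_pos: [0.5926, 0.0428, 0.1306]
tool_rot: [0.001, 0.658, 0.753, 0.001]
contact_force: [0.2, 0.9, -0.3]
gripper_width: 0.504
grasp_force: 62.7
```

Emit:
send_rows(
  steps=[
    {"translation": [-1, 1, 0], "delta_rot": [0, 0, 0], "jaw": 3.5},
    {"translation": [-1.2, 1.5, 0], "delta_rot": [0, 0, 0], "jaw": 3.5},
    {"translation": [-1.2, 1.5, 0], "delta_rot": [0, 0, 0], "jaw": 3.5},
    {"translation": [-1.2, 1.5, 0], "delta_rot": [0, 0, 0], "jaw": 3.5},
    {"translation": [-1.2, 1.5, 0], "delta_rot": [0, 0, 0], "jaw": 3.5},
    {"translation": [-1.2, 1.5, 0], "delta_rot": [0, 0, 0], "jaw": 3.5},
    {"translation": [-1.2, 1.5, 0], "delta_rot": [0, 0, 0], "jaw": 3.5},
    {"translation": [-1.2, 1.5, 0], "delta_rot": [0, 0, 0], "jaw": 3.5},
  ],
)

```text
time: 19.05
tool_pos: [0.6065, 0.0348, 0.1301]
tool_rot: [0.0, 0.658, 0.753, 0.0]
contact_force: [0.1, 1.1, -0.9]
gripper_width: 0.504
grasp_force: 62.7
```

```bash
python3 held.py w10 0.6085 0.0335
```

```text
t 19.1 tcp [0.6066 0.0348 0.1302] yaw 7.75 tilt [ 0.  0. -1.] F [ 0.6 -0.3  0.7] w 0.507 g 62.7
top in tool z -0.0262 ring [0.6065 0.0337] [24.9 24.9] [-0.001  -0.0002 -0.    ]
rv [0. 0. 0.]  j6 -0.2
[0.6086 0.0346 0.1302] -> [-0.05  0.2   0.  ]
```

The held spool's ring is 2 mm short in x, which I'll correct on the way down. Contact shows the fingertips are 12 mm beyond the reported TCP towards the wrist, so I'll keep the TCP at or above -10 mm at the dresser from now on.

Emit:
send_rows(
  steps=[
    {"translation": [0, 0.2, 1], "delta_rot": [0, 0, 0], "jaw": 3.5},
    {"translation": [0, 0.2, 3], "delta_rot": [0, 0, 0], "jaw": 3.5},
    {"translation": [0, 0.2, 4.5], "delta_rot": [0, 0, 0], "jaw": 3.5},
    {"translation": [0, 0.2, 5.5], "delta_rot": [0, 0, 0], "jaw": 3.5},
    {"translation": [0, 0.2, 6.3], "delta_rot": [0, 0, 0], "jaw": 3.5},
    {"translation": [0, 0.2, 7], "delta_rot": [0, 0, 0], "jaw": 3.5},
    {"translation": [0, 0.2, 7.5], "delta_rot": [0, 0, 0], "jaw": 3.5},
    {"translation": [0, 0.2, 7.5], "delta_rot": [0, 0, 0], "jaw": 3.5},
  ],
)

```text
time: 19.9
tool_pos: [0.6084, 0.0349, 0.0544]
tool_rot: [-0.0, 0.658, 0.753, -0.0]
contact_force: [-1.0, -0.7, -0.3]
gripper_width: 0.504
grasp_force: 62.7
```

Emit:
send_rows(
  steps=[
    {"translation": [0, 0, 1], "delta_rot": [0, 0, 0], "jaw": 3.5},
    {"translation": [0, 0, 2], "delta_rot": [0, 0, 0], "jaw": 3.5},
    {"translation": [0, 0, 3], "delta_rot": [0, 0, 0], "jaw": 3.5},
    {"translation": [0, 0, 3.8], "delta_rot": [0, 0, 0], "jaw": 3.5},
    {"translation": [0, 0, 4.1], "delta_rot": [0, 0, 0], "jaw": 3.5},
    {"translation": [0, 0, 4.1], "delta_rot": [0, 0, 0], "jaw": 3.5},
    {"translation": [0, 0, 4.1], "delta_rot": [0, 0, 0], "jaw": 5.5},
    {"translation": [0, 0, 4.1], "delta_rot": [0, 0, 0], "jaw": 6},
  ],
)

```text
time: 20.7
tool_pos: [0.6093, 0.0348, 0.0147]
tool_rot: [0.0, 0.658, 0.753, 0.0]
contact_force: [0.2, 0.0, -0.6]
gripper_width: 0.707
grasp_force: 0.0
```

Emit:
send_rows(
  steps=[
    {"translation": [0, 0, 0], "delta_rot": [0, 0, 0], "jaw": 6.5},
    {"translation": [0, 0, -1], "delta_rot": [0, 0, 0], "jaw": 6.5},
    {"translation": [0, 0, -4], "delta_rot": [0, 0, 0], "jaw": 6.5},
    {"translation": [0, 0, -8], "delta_rot": [0, 0, 0], "jaw": 6.5},
    {"translation": [0, 0, -12], "delta_rot": [0, 0, 0], "jaw": 7},
    {"translation": [0, 0, -16], "delta_rot": [0, 0, 0], "jaw": 7},
    {"translation": [3, -2, -17.5], "delta_rot": [0, 0, 0], "jaw": 7},
    {"translation": [7, -4, -17.5], "delta_rot": [0, 0, 0], "jaw": 7},
  ],
)

```text
time: 21.5
tool_pos: [0.562, 0.0985, 0.1949]
tool_rot: [0.003, 0.659, 0.752, 0.003]
contact_force: [-0.6, 1.2, 0.2]
gripper_width: 0.82
grasp_force: 0.0
```

```bash
python3 - <<'E'
from plant import *; from h import *
s=state(); report(s); go(s,[(0.445,0.325,0.19)],np.radians(7.73))
E
```

```text
t 21.5 tcp [0.562  0.0985 0.1949] yaw 7.56 tilt [ 0.009  0.    -1.   ] F [-0.6  1.2  0.2] w 0.82 g 0.0
rv [ 0.009  0.001 -0.003]  j6 -0.09
[0.445 0.325 0.19 ] -> [24.   -8.62  0.39]
```

Emit:
send_rows(
  steps=[
    {"translation": [4, -1.5, 0], "delta_rot": [0, 0, 0], "jaw": 7},
    {"translation": [8, -3, 0], "delta_rot": [0, 0, 0], "jaw": 7},
    {"translation": [12, -4.5, 0], "delta_rot": [0, 0, 0], "jaw": 7},
    {"translation": [16, -6, 0], "delta_rot": [0, 0, 0], "jaw": 7},
    {"translation": [20, -7.5, 0], "delta_rot": [0, 0, 0], "jaw": 7},
    {"translation": [23.5, -8.5, 0], "delta_rot": [0, 0, 0], "jaw": 7},
    {"translation": [23.5, -8.5, 0], "delta_rot": [0, 0, 0], "jaw": 7},
    {"translation": [23.5, -8.5, 0], "delta_rot": [0, 0, 0], "jaw": 7},
  ],
)

```text
time: 22.3
tool_pos: [0.4436, 0.3207, 0.1899]
tool_rot: [0.0, 0.657, 0.754, 0.0]
contact_force: [-0.4, -0.2, 0.9]
gripper_width: 0.819
grasp_force: 0.0
```

```bash
python3 look.py w11
```

```text
t 22.35 tcp [0.444  0.3201 0.1897] yaw 7.75 tilt [ 0.001 -0.    -1.   ] F [-0.  -0.1 -0.4] w 0.821 g 0.0
[431.  29.] 752 0.0259 (array([0.5853, 0.4617]), array([47.8, 23.5]), 122.71)
[262. 103.] 1584 0.0148 (array([0.4467, 0.3803]), array([44.5, 44.3]), 97.85)
[242. 217.] 2686 0.0264 (array([0.4426, 0.2657]), array([65.7, 47.8]), 41.63)
[497. 232.] 332 0.0255 (array([0.709, 0.284]), array([32.6, 17.1]), 29.42)
[326. 338.] 1270 0.0219 (array([0.5646, 0.1191]), array([85.1, 33.6]), 97.34)
```

View pics/w11.png

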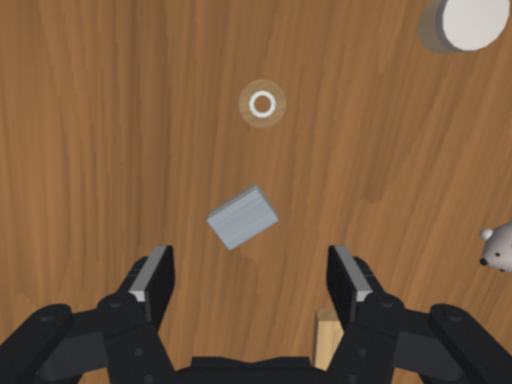

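The small spool is at (262,103), the tin at (242,217) and the cream jar at (470,20), well clear.

Emit:
send_rows(
  steps=[
    {"translation": [3, 0.5, 3], "delta_rot": [0, 0, 0], "jaw": 7},
    {"translation": [5.9, 1.1, 7], "delta_rot": [0, 0, 0], "jaw": 7},
    {"translation": [5.9, 1.1, 11], "delta_rot": [0, 0, 0], "jaw": 7},
    {"translation": [5.9, 1.1, 15], "delta_rot": [0, 0, 0], "jaw": 7},
    {"translation": [5.9, 1.1, 18], "delta_rot": [0, 0, 0], "jaw": 7},
    {"translation": [5.9, 1.1, 19.6], "delta_rot": [0, 0, 0], "jaw": 7},
    {"translation": [5.9, 1.1, 19.9], "delta_rot": [0, 0, 0], "jaw": 7},
    {"translation": [5.9, 1.1, 19.9], "delta_rot": [0, 0, 0], "jaw": 6},
  ],
)

```text
time: 23.15
tool_pos: [0.4478, 0.38, -0.0092]
tool_rot: [0.0, 0.658, 0.753, 0.0]
contact_force: [0.3, 0.4, 0.1]
gripper_width: 0.711
grasp_force: 0.0
```

Emit:
send_rows(
  steps=[
    {"translation": [0, 0, 0], "delta_rot": [0, 0, 0], "jaw": 5},
    {"translation": [0, 0, 0], "delta_rot": [0, 0, 0], "jaw": 4.5},
    {"translation": [0, 0, 0], "delta_rot": [0, 0, 0], "jaw": 3.5},
    {"translation": [0, 0, 0], "delta_rot": [0, 0, 0], "jaw": 3.5},
    {"translation": [0, 0, 0], "delta_rot": [0, 0, 0], "jaw": 3.5},
    {"translation": [0, 0, 0], "delta_rot": [0, 0, 0], "jaw": 3.5},
    {"translation": [0, 0, 0], "delta_rot": [0, 0, 0], "jaw": 3.5},
    {"translation": [0, 0, 0], "delta_rot": [0, 0, 0], "jaw": 3.5},
  ],
)

```text
time: 23.95
tool_pos: [0.4486, 0.3812, -0.007]
tool_rot: [0.001, 0.658, 0.753, 0.002]
contact_force: [-0.2, -1.5, 7.0]
gripper_width: 0.501
grasp_force: 61.1
```

```bash
python3 held.py w12 0.6085 0.0335
```

```text
t 24.0 tcp [ 0.4486  0.3812 -0.007 ] yaw 7.75 tilt [ 0.004  0.002 -1.   ] F [-1.3 -1.   6.2] w 0.501 g 61.1
top in tool z -0.0211 ring [0.4483 0.3804] [25.1 24.5] [-0.0008 -0.0004 -0.    ]
rv [ 0.004 -0.001  0.   ]  j6 0.44
[ 0.6088  0.0343 -0.007 ] -> [-3.653e+01  1.120e+01 -1.000e-02]
```

Emit:
send_rows(
  steps=[
    {"translation": [0, 0, -2], "delta_rot": [0, 0, 0], "jaw": 3.5},
    {"translation": [0, 0, -6], "delta_rot": [0, 0, 0], "jaw": 3.5},
    {"translation": [-1, 0, -10], "delta_rot": [0, 0, 0], "jaw": 3.5},
    {"translation": [-4, 0.5, -13], "delta_rot": [0, 0, 0], "jaw": 3.5},
    {"translation": [-8, 1.5, -15], "delta_rot": [0, 0, 0], "jaw": 3.5},
    {"translation": [-12, 3, -15], "delta_rot": [0, 0, 0], "jaw": 3.5},
    {"translation": [-16, 4.5, -15], "delta_rot": [0, 0, 0], "jaw": 3.5},
    {"translation": [-20, 6, -15], "delta_rot": [0, 0, 0], "jaw": 3.5},
  ],
)

```text
time: 24.8
tool_pos: [0.5342, 0.1888, 0.1418]
tool_rot: [0.001, 0.658, 0.753, 0.001]
contact_force: [0.1, 0.6, 0.5]
gripper_width: 0.495
grasp_force: 61.2
```

Emit:
send_rows(
  steps=[
    {"translation": [-4, 1, 0], "delta_rot": [0, 0, 0], "jaw": 3.5},
    {"translation": [-8, 2.5, 0], "delta_rot": [0, 0, 0], "jaw": 3.5},
    {"translation": [-12, 4, 0], "delta_rot": [0, 0, 0], "jaw": 3.5},
    {"translation": [-15, 5, 0], "delta_rot": [0, 0, 0], "jaw": 3.5},
    {"translation": [-16.5, 5.3, 0], "delta_rot": [0, 0, 0], "jaw": 3.5},
    {"translation": [-16.5, 5.3, 0], "delta_rot": [0, 0, 0], "jaw": 3.5},
    {"translation": [-16.5, 5.3, 0], "delta_rot": [0, 0, 0], "jaw": 3.5},
    {"translation": [-16.5, 5.3, 0], "delta_rot": [0, 0, 0], "jaw": 3.5},
  ],
)

```text
time: 25.6
tool_pos: [0.6073, 0.0352, 0.1401]
tool_rot: [-0.0, 0.657, 0.754, 0.0]
contact_force: [0.4, 0.8, -0.1]
gripper_width: 0.5
grasp_force: 61.2
```

```bash
python3 held.py w13 0.6085 0.0335
```

```text
t 25.65 tcp [0.6073 0.0352 0.14  ] yaw 7.84 tilt [-0.  0. -1.] F [-0.4 -0.   0.1] w 0.501 g 61.2
top in tool z -0.0211 ring [0.6072 0.0346] [25.  24.8] [-0.0006 -0.0002 -0.    ]
rv [-0.    -0.     0.002]  j6 -0.2
[0.6086 0.0341 0.14  ] -> [-0.13  0.11 -0.  ]
```

Emit:
send_rows(
  steps=[
    {"translation": [-0.1, 0.1, 1], "delta_rot": [0, 0, 0], "jaw": 3.5},
    {"translation": [-0.1, 0.1, 3], "delta_rot": [0, 0, 0], "jaw": 3.5},
    {"translation": [-0.1, 0.1, 4.5], "delta_rot": [0, 0, 0], "jaw": 3.5},
    {"translation": [-0.1, 0.1, 5.7], "delta_rot": [0, 0, 0], "jaw": 3.5},
    {"translation": [-0.1, 0.1, 6.7], "delta_rot": [0, 0, 0], "jaw": 3.5},
    {"translation": [-0.1, 0.1, 7.5], "delta_rot": [0, 0, 0], "jaw": 3.5},
    {"translation": [-0.1, 0.1, 8], "delta_rot": [0, 0, 0], "jaw": 3.5},
    {"translation": [-0.1, 0.1, 8], "delta_rot": [0, 0, 0], "jaw": 3.5},
  ],
)

```text
time: 26.45
tool_pos: [0.6086, 0.0328, 0.0593]
tool_rot: [-0.0, 0.658, 0.753, -0.0]
contact_force: [-0.6, 0.7, -1.1]
gripper_width: 0.496
grasp_force: 61.2
```

Emit:
send_rows(
  steps=[
    {"translation": [0, 0, 0.8], "delta_rot": [0, 0, 0], "jaw": 3.5},
    {"translation": [0, 0, 1.6], "delta_rot": [0, 0, 0], "jaw": 3.5},
    {"translation": [0, 0, 2.4], "delta_rot": [0, 0, 0], "jaw": 3.5},
    {"translation": [0, 0, 2.8], "delta_rot": [0, 0, 0], "jaw": 3.5},
    {"translation": [0, 0, 2.8], "delta_rot": [0, 0, 0], "jaw": 3.5},
    {"translation": [0, 0, 2.8], "delta_rot": [0, 0, 0], "jaw": 5},
    {"translation": [0, 0, 2.8], "delta_rot": [0, 0, 0], "jaw": 6},
    {"translation": [0, 0, 2.8], "delta_rot": [0, 0, 0], "jaw": 6.5},
  ],
)

```text
time: 27.25
tool_pos: [0.6094, 0.0328, 0.0326]
tool_rot: [0.0, 0.658, 0.753, 0.0]
contact_force: [0.6, -0.1, 1.6]
gripper_width: 0.763
grasp_force: 0.0
```

Emit:
send_rows(
  steps=[
    {"translation": [0, 0, -1], "delta_rot": [0, 0, 0], "jaw": 6.5},
    {"translation": [0, 0, -4], "delta_rot": [0, 0, 0], "jaw": 6.5},
    {"translation": [0, 0, -8], "delta_rot": [0, 0, 0], "jaw": 6.5},
    {"translation": [0, 0, -12], "delta_rot": [0, 0, 0], "jaw": 6.5},
    {"translation": [-2, -1, -16], "delta_rot": [0, 0, 0], "jaw": 6.5},
    {"translation": [-5, -2, -17], "delta_rot": [0, 0, 0], "jaw": 6.5},
    {"translation": [-9, -4, -17], "delta_rot": [0, 0, 0], "jaw": 6.5},
    {"translation": [-13, -6, -17], "delta_rot": [0, 0, 0], "jaw": 6.5},
  ],
)

```text
time: 28.05
tool_pos: [0.5672, -0.1052, 0.2044]
tool_rot: [0.002, 0.657, 0.754, 0.001]
contact_force: [0.5, -1.2, 0.3]
gripper_width: 0.759
grasp_force: 0.0
```

```bash
python3 - <<'E'
from plant import *; from h import *
s=state(); report(s); go(s,[(0.47,-0.20,0.21)],np.radians(7.73))
E
```

```text
t 28.05 tcp [ 0.5672 -0.1052  0.2044] yaw 7.82 tilt [ 0.003 -0.001 -1.   ] F [ 0.5 -1.2  0.3] w 0.759 g 0.0
rv [0.003 0.002 0.002]  j6 -0.45
[ 0.47 -0.2   0.21] -> [ -8.07 -10.92  -0.58]
```

Emit:
send_rows(
  steps=[
    {"translation": [-3, -3, 0], "delta_rot": [0, 0, 0], "jaw": 6.5},
    {"translation": [-6, -6, -0.5], "delta_rot": [0, 0, 0], "jaw": 6.5},
    {"translation": [-8, -8, -0.5], "delta_rot": [0, 0, 0], "jaw": 6.5},
    {"translation": [-8, -8, -0.5], "delta_rot": [0, 0, 0], "jaw": 6.5},
    {"translation": [-8, -8, -0.5], "delta_rot": [0, 0, 0], "jaw": 6.5},
    {"translation": [-8, -8, -0.5], "delta_rot": [0, 0, 0], "jaw": 6.5},
    {"translation": [-8, -8, -0.5], "delta_rot": [0, 0, 0], "jaw": 6.5},
    {"translation": [-8, -8, -0.5], "delta_rot": [0, 0, 0], "jaw": 6.5},
  ],
)

```text
time: 28.85
tool_pos: [0.499, -0.1932, 0.2069]
tool_rot: [-0.0, 0.657, 0.754, 0.0]
contact_force: [-0.1, 0.4, -0.6]
gripper_width: 0.76
grasp_force: 0.0
```

```bash
python3 look.py w14; python3 - <<'E'
from h import *; import pickle
f,s=pickle.load(open('w14.pkl','rb')); C=cloud(f)
for i,(x,y) in enumerate(((0.6197,-.05),(0.6085,.0335))):
    d=np.hypot(C[...,0]-x,C[...,1]-y); Z=C[...,2]; ring=(d>.011)&(d<.021)&(Z>.026); tip=(d<.008)&(Z>.076)&(Z<.09)
    print(i,"spool-top z",np.percentile(Z[ring],[25,50,75]).round(4),"tip",np.median(C[tip],axis=0).round(4),tip.sum())
E
```

```text
t 28.9 tcp [ 0.4989 -0.1933  0.2069] yaw 7.81 tilt [-0.  0. -1.] F [-0.1 -0.1 -0.5] w 0.756 g 0.0
[388.  93.] 11407 0.0225 (array([ 0.6241, -0.0982]), array([143.1,  94.5]), 97.83)
[221.  71.] 3628 0.0207 (array([ 0.459 , -0.1145]), array([121.4,  26.3]), 97.94)
[190. 213.] 2474 0.0264 (array([ 0.4419, -0.2589]), array([66.4, 47.7]), 119.83)
[476. 216.] 824 0.0254 (array([ 0.7502, -0.2172]), array([59.2, 35.5]), 58.87)
[299. 340.] 1932 0.0082 (array([ 0.5964, -0.4234]), array([89.2, 49.8]), 5.84)
0 spool-top z [0.0416 0.0421 0.0427] tip [ 0.618  -0.0506  0.0808] 198Traceback (most recent call last):
  File "<stdin>", line 5, in <module>
    return _quantile_unchecked(
        a, q, axis, out, overwrite_input, method, keepdims, weights)
    return _ureduce(a,
                    func=_quantile_ureduce_func,
    ...<5 lines>...
                    overwrite_input=overwrite_input,
                    method=method)
    r = func(a, **kwargs)
    result = _quantile(arr,
                       quantiles=q,
    ...<2 lines>...
                       out=out,
                       weights=wgt)
    slices_having_nans = np.isnan(arr[-1, ...])
                                  ~~~^^^^^^^^^
IndexError: index -1 is out of bounds for axis 0 with size 0
```

View pics/w14.png

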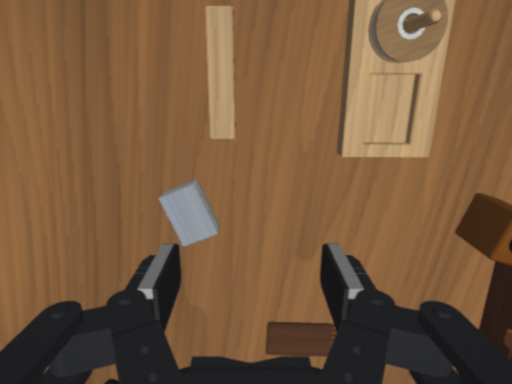

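The wide spool is seated on the right post at (410,25), with its top at 42 mm as it should be. The bar is at (221,71) and the tin at (190,213). I'll check the top view again for spools hidden earlier.

Emit:
send_rows(
  steps=[
    {"translation": [3, -1.5, 3], "delta_rot": [0, 0, 0], "jaw": 5},
    {"translation": [6, -2.9, 7], "delta_rot": [0, 0, 0], "jaw": 5},
    {"translation": [8.3, -2.9, 11], "delta_rot": [0, 0, 0], "jaw": 5},
    {"translation": [8.3, -2.9, 15], "delta_rot": [0, 0, 0], "jaw": 5},
    {"translation": [8.3, -2.9, 18.5], "delta_rot": [0, 0, 0], "jaw": 5},
    {"translation": [8.3, -2.9, 20.5], "delta_rot": [0, 0, 0], "jaw": 5},
    {"translation": [8.3, -2.9, 21.5], "delta_rot": [0, 0, 0], "jaw": 5},
    {"translation": [8.3, -2.9, 21.5], "delta_rot": [0, 0, 0], "jaw": 5},
  ],
)

```text
time: 29.7
tool_pos: [0.4577, -0.1151, -0.0092]
tool_rot: [-0.001, 0.658, 0.753, -0.0]
contact_force: [-0.7, -0.4, -0.3]
gripper_width: 0.583
grasp_force: 0.0
```

```bash
python3 - <<'E'
from plant import *; from h import *
f=grab_frame("top"); cv2.imwrite('pics/top1.png',f["pixels"]); report(state())
h=cv2.cvtColor(f["pixels"],cv2.COLOR_BGR2HSV); m=((h[...,1]<95)&(h[...,2]>110)).astype(np.uint8)
n,l,st,ce=cv2.connectedComponentsWithStats(m)
for i in range(1,n):
    if 12<st[i,4]<400: print(ce[i].round(),st[i,4],cast(f,ce[i],.014)[0,:2].round(3))
E
```

```text
t 29.75 tcp [ 0.4588 -0.1156 -0.0078] yaw 7.75 tilt [-0.  0. -1.] F [ 0.4 -0.  -0.5] w 0.587 g 0.0
[154.  18.] 26 [1.308 0.423]
[174.  17.] 15 [1.308 0.347]
[143.  24.] 17 [1.284 0.463]
[161.  23.] 15 [1.285 0.396]
[156.  29.] 29 [1.261 0.412]
[185.  28.] 15 [1.263 0.301]
[139.  29.] 25 [1.259 0.477]
[132.  35.] 41 [1.235 0.504]
[162.  36.] 28 [1.23  0.389]
[191.  35.] 17 [1.233 0.278]
[141.  49.] 87 [1.175 0.466]
[172.  41.] 34 [1.208 0.352]
[154.  44.] 50 [1.197 0.421]
[183.  42.] 26 [1.202 0.309]
[127.  46.] 23 [1.191 0.521]
[161.  51.] 13 [1.169 0.393]
[171.  54.] 29 [1.155 0.353]
[185.  57.] 42 [1.143 0.302]
[127.  55.] 15 [1.152 0.519]
[155.  58.] 43 [1.141 0.413]
[131.  64.] 30 [1.117 0.502]
[161.  62.] 22 [1.122 0.39 ]
[141.  69.] 52 [1.097 0.465]
[151.  71.] 51 [1.088 0.425]
[172.  71.] 40 [1.084 0.349]
[182.  69.] 35 [1.092 0.31 ]
[188. 158.] 237 [0.746 0.281]
[281. 190.] 36 [ 0.623 -0.049]
[130. 196.] 200 [0.61  0.484]
[258. 193.] 44 [0.615 0.034]
[ 70. 201.] 84 [0.595 0.696]
[344. 241.] 245 [ 0.441 -0.263]
[191. 242.] 235 [0.444 0.266]
[214. 358.] 21 [0.062 0.183]
[196. 357.] 18 [0.067 0.243]
[256. 359.] 117 [0.06  0.044]
[220. 376.] 16 [0.008 0.165]
[285. 380.] 24 [-0.007 -0.048]
```

View pics/top1.png

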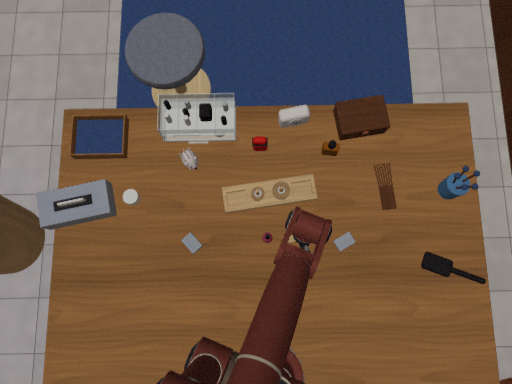

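All the spools are on the caddy now (rings at (281,190) and (258,193)), and none are left on the dresser. Closing on the bar.

Emit:
send_rows(
  steps=[
    {"translation": [0, 0, 0], "delta_rot": [0, 0, 0], "jaw": 3},
    {"translation": [0, 0, 0], "delta_rot": [0, 0, 0], "jaw": 1.5},
    {"translation": [0, 0, 0], "delta_rot": [0, 0, 0], "jaw": 1.5},
    {"translation": [0, 0, 0], "delta_rot": [0, 0, 0], "jaw": 1.5},
    {"translation": [0, 0, 0], "delta_rot": [0, 0, 0], "jaw": 1.5},
    {"translation": [0, 0, 0], "delta_rot": [0, 0, 0], "jaw": 1.5},
    {"translation": [0, 0, 0], "delta_rot": [0, 0, 0], "jaw": 1.5},
    {"translation": [0, 0, -2], "delta_rot": [0, 0, 0], "jaw": 1.5},
  ],
)

```text
time: 30.55
tool_pos: [0.4568, -0.115, 0.0106]
tool_rot: [-0.002, 0.658, 0.753, -0.001]
contact_force: [-0.2, 0.5, -1.1]
gripper_width: 0.288
grasp_force: 61.6
```

Emit:
send_rows(
  steps=[
    {"translation": [0, 0, -4], "delta_rot": [0, 0, 0], "jaw": 1.5},
    {"translation": [0, 0, -8], "delta_rot": [0, 0, 0], "jaw": 1.5},
    {"translation": [0, 0, -12], "delta_rot": [0, 0, 0], "jaw": 1.5},
    {"translation": [2, 4, -14], "delta_rot": [0, 0, 0], "jaw": 1.5},
    {"translation": [4, 8, -14], "delta_rot": [0, 0, 0], "jaw": 1.5},
    {"translation": [6, 12, -14], "delta_rot": [0, 0, 0], "jaw": 1.5},
    {"translation": [8, 15, -14], "delta_rot": [0, 0, 0], "jaw": 1.5},
    {"translation": [8, 15, -14], "delta_rot": [0, 0, 0], "jaw": 1.5},
  ],
)

```text
time: 31.35
tool_pos: [0.5987, -0.0137, 0.152]
tool_rot: [0.0, 0.657, 0.754, 0.001]
contact_force: [0.4, -0.6, -0.2]
gripper_width: 0.285
grasp_force: 61.6
```

```bash
python3 - <<'E'
from plant import *; from h import *; import pickle
f=grab_frame("wrist"); s=state(); pickle.dump((f,s),open('w15.pkl','wb')); report(s); cv2.imwrite('pics/w15.png',f["pixels"])
for g,t in ((pickle.load(open('w4.pkl','rb')) ),(f,s)):
    p,R=tool(t); T=(cloud(g)-p)@R; base=(np.abs(T[...,1])<.012)&(T[...,0]>.018)&(T[...,0]<.075)&(g["range_z"]>0)
    m=base&(T[...,2]<-.015)&(T[...,2]>-.05); z=np.median(T[m][:,2]); q=base&(np.abs(T[...,2]-z)<.004)
    b=blob(q); 
    # far end (tool x) and sides (tool y centre) along the bar, ray-cast on top plane
    a=[T[b&(np.abs(T[...,0]-x)<.004)][:,1] for x in (.025,.055)]
    print("top z",z.round(4),"end x",np.percentile(T[b][:,0],99.5).round(4),"slope z",np.polyfit(T[b][:,0],T[b][:,2],1).round(4))
    w=(np.abs(T[...,1])<.03)&(np.abs(T[...,2]-z)<.004)&(g["range_z"]>0)
    for x in (.025,.04,.055):
        y=T[w&(np.abs(T[...,0]-x)<.003)][:,1]; print("  x",x,"y range",np.percentile(y,[1,99]).round(4))
go(s,[(0.6141,-.0079,0.14)],np.radians(7.73))
C=cloud(f); d=np.hypot(C[...,0]-.6085,C[...,1]-.0335); Z=C[...,2]; tip=(d<.012)&(Z>.076)&(Z<.09); sp=(d<.03)&(d>.011)&(Z<.07)&(Z>.03)
print("tip",np.median(C[tip],axis=0) if tip.any() else None,"spool z",np.percentile(Z[sp],[25,50,75]) if sp.any() else None)
E
```

```text
t 31.4 tcp [ 0.5972 -0.0149  0.1517] yaw 7.88 tilt [-0.001  0.    -1.   ] F [-0.2 -1.4 -1.7] w 0.287 g 61.6
top z -0.0398 end x 0.0615 slope z [ 0.0085 -0.0401]
  x 0.025 y range [-0.0128  0.0125]
  x 0.04 y range [-0.0127  0.0124]
  x 0.055 y range [-0.0129  0.0125]
top z -0.0263 end x 0.0646 slope z [ 0.0067 -0.0265]
  x 0.025 y range [-0.0114  0.0142]
  x 0.04 y range [-0.0114  0.0141]
  x 0.055 y range [-0.0112  0.0141]
rv [-0.001 -0.     0.003]  j6 -0.29
[ 0.6141 -0.0079  0.14  ] -> [0.47 1.77 1.17]
tip None spool z [0.04942265 0.04994936 0.05047817]
```

View pics/w15.png

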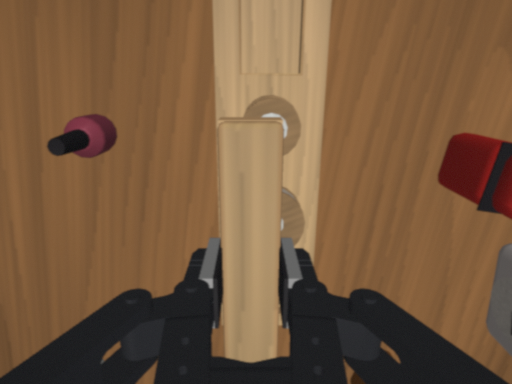

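The bar is held over the posts, with its far end at (250,118); the small spools beneath have their top at 50 mm. The arm was still settling, so I'll centre it and measure again.

Emit:
send_rows(
  steps=[
    {"translation": [0.2, 1.2, 0], "delta_rot": [0, 0, 0], "jaw": 1.5},
    {"translation": [0.2, 1.6, 0], "delta_rot": [0, 0, 0], "jaw": 1.5},
    {"translation": [0.2, 1.6, 0], "delta_rot": [0, 0, 0], "jaw": 1.5},
    {"translation": [0.2, 1.6, 0], "delta_rot": [0, 0, 0], "jaw": 1.5},
    {"translation": [0.2, 1.6, 0], "delta_rot": [0, 0, 0], "jaw": 1.5},
    {"translation": [0.2, 1.6, 0], "delta_rot": [0, 0, 0], "jaw": 1.5},
    {"translation": [0.2, 1.6, 0], "delta_rot": [0, 0, 0], "jaw": 1.5},
    {"translation": [0.2, 1.6, 0], "delta_rot": [0, 0, 0], "jaw": 1.5},
  ],
)

```text
time: 32.2
tool_pos: [0.612, -0.0122, 0.1521]
tool_rot: [0.0, 0.658, 0.753, 0.0]
contact_force: [-0.2, 0.4, -0.4]
gripper_width: 0.291
grasp_force: 61.6
```

```bash
cat > barm.py <<'E'
from plant import *; from h import *; import pickle
f=grab_frame("wrist"); s=state(); pickle.dump((f,s),open('w16.pkl','wb')); report(s)
O=np.array([.0615,-.00015])
p,R=tool(s); T=(cloud(f)-p)@R; base=(np.abs(T[...,1])<.012)&(T[...,0]>.018)&(T[...,0]<.075)&(f["range_z"]>0)
m=base&(T[...,2]<-.015)&(T[...,2]>-.05); z=np.median(T[m][:,2]); b=blob(base&(np.abs(T[...,2]-z)<.004))
w=(np.abs(T[...,1])<.03)&(np.abs(T[...,2]-z)<.004)&(f["range_z"]>0)&(np.abs(T[...,0]-.04)<.015)
e=np.percentile(T[b][:,0],99.5); y=np.percentile(T[w][:,1],[1,99]).mean(); print("top z",z,"end",e.round(4),"y",y.round(4))
off=np.array([e,y])-O; t=np.array([.6141,-.0079,p[2]])-R@np.r_[off,0]; go(s,[t],np.radians(7.73))
E
python3 barm.py
```

```text
t 32.25 tcp [ 0.612  -0.0122  0.1521] yaw 7.73 tilt [ 0. -0. -1.] F [-0.4  0.3 -0.8] w 0.29 g 61.6
top z -0.025992180151332502 end 0.0636 y -0.0002
rv [0. 0. 0.]  j6 -0.28
[ 0.6144 -0.0099  0.1521] -> [0.19 0.27 0.  ]
```

Emit:
send_rows(
  steps=[
    {"translation": [0.2, 0.25, 1], "delta_rot": [0, 0, 0], "jaw": 1.5},
    {"translation": [0.2, 0.25, 3], "delta_rot": [0, 0, 0], "jaw": 1.5},
    {"translation": [0.2, 0.25, 5], "delta_rot": [0, 0, 0], "jaw": 1.5},
    {"translation": [0.2, 0.25, 6.5], "delta_rot": [0, 0, 0], "jaw": 1.5},
    {"translation": [0.2, 0.25, 7], "delta_rot": [0, 0, 0], "jaw": 1.5},
    {"translation": [0.2, 0.25, 7.3], "delta_rot": [0, 0, 0], "jaw": 1.5},
    {"translation": [0.2, 0.25, 7.3], "delta_rot": [0, 0, 0], "jaw": 1.5},
    {"translation": [0.2, 0.25, 7.3], "delta_rot": [0, 0, 0], "jaw": 1.5},
  ],
)

```text
time: 33.05
tool_pos: [0.6151, -0.0099, 0.0801]
tool_rot: [0.001, 0.658, 0.753, 0.001]
contact_force: [0.1, -0.3, -0.2]
gripper_width: 0.287
grasp_force: 61.6
```

```bash
python3 barm.py
```

```text
t 33.1 tcp [ 0.6151 -0.0099  0.0802] yaw 7.73 tilt [ 0.002 -0.    -1.   ] F [-0.6  0.3 -1.7] w 0.288 g 61.6
top z -0.02591780986695479 end 0.0636 y -0.0002
rv [0.002 0.001 0.   ]  j6 -0.27
[ 0.6144 -0.01    0.0802] -> [ 0.01 -0.07 -0.  ]
```

Aligned to within 1 mm. Lowering to engage the post tips, with the force watched.

Emit:
send_rows(
  steps=[
    {"translation": [0, -0.05, 0.3], "delta_rot": [0, 0, 0], "jaw": 1.5},
    {"translation": [0, -0.05, 0.6], "delta_rot": [0, 0, 0], "jaw": 1.5},
    {"translation": [0, -0.05, 0.9], "delta_rot": [0, 0, 0], "jaw": 1.5},
    {"translation": [0, -0.05, 1.2], "delta_rot": [0, 0, 0], "jaw": 1.5},
    {"translation": [0, -0.05, 1.4], "delta_rot": [0, 0, 0], "jaw": 1.5},
    {"translation": [0, -0.05, 1.5], "delta_rot": [0, 0, 0], "jaw": 1.5},
    {"translation": [0, -0.05, 1.6], "delta_rot": [0, 0, 0], "jaw": 1.5},
    {"translation": [0, -0.05, 1.6], "delta_rot": [0, 0, 0], "jaw": 1.5},
  ],
)

```text
time: 33.9
tool_pos: [0.6137, -0.0099, 0.064]
tool_rot: [-0.0, 0.658, 0.753, -0.0]
contact_force: [-3.6, 1.3, 5.3]
gripper_width: 0.283
grasp_force: 62.3
```

```bash
python3 barm.py
```

```text
t 33.95 tcp [ 0.6137 -0.0099  0.064 ] yaw 7.75 tilt [-0.001 -0.    -1.   ] F [-3.6 -0.2  5.9] w 0.285 g 62.3
top z -0.025942066053075828 end 0.0635 y -0.0002
rv [-0.001  0.     0.   ]  j6 -0.27
[ 0.6144 -0.0099  0.064 ] -> [-0.02  0.07 -0.  ]
```

Emit:
send_rows(
  steps=[
    {"translation": [0, 0, 0], "delta_rot": [0, 0, 0], "jaw": 3},
    {"translation": [0, 0, 0], "delta_rot": [0, 0, 0], "jaw": 4.5},
    {"translation": [0, 0, 0], "delta_rot": [0, 0, 0], "jaw": 5},
    {"translation": [0, 0, -1], "delta_rot": [0, 0, 0], "jaw": 5},
    {"translation": [0, 0, -4], "delta_rot": [0, 0, 0], "jaw": 5},
    {"translation": [0, 0, -8], "delta_rot": [0, 0, 0], "jaw": 6},
    {"translation": [-2, 0, -12], "delta_rot": [0, 0, 0], "jaw": 7},
    {"translation": [-2, 0, -12], "delta_rot": [0, 0, 0], "jaw": 7},
  ],
)

```text
time: 34.75
tool_pos: [0.6209, -0.0318, 0.1922]
tool_rot: [0.006, 0.658, 0.753, 0.003]
contact_force: [0.4, 0.8, 0.3]
gripper_width: 0.819
grasp_force: 0.0
```

```bash
python3 - <<'E'
from plant import *; from h import *; import pickle
f=grab_frame("wrist"); s=state(); report(s); C=cloud(f); Z=C[...,2]
b=(f["range_z"]>0)&(Z>.083)&(Z<.1)&(np.hypot(C[...,0]-.614,C[...,1]+.0075)<.075); print("bar",blobrect(f,b,.09),np.percentile(Z[b],[10,50,90]))
go(s,[(0.4426,0.2357,0.2)],np.radians(131.6))
E
```

```text
t 34.8 tcp [ 0.6192 -0.0309  0.1886] yaw 7.67 tilt [ 0.009 -0.002 -1.   ] F [ 0.   0.2 -0.3] w 0.825 g 0.0
bar (array([ 0.6135, -0.0078]), array([122.1,  25.7]), 97.81) [0.08890528 0.08992619 0.09084391]
rv [ 0.009 -0.002  0.979]  j6 -0.3
[0.4426 0.2357 0.2   ] -> [ 28.77 -13.94  -1.34]
```

Emit:
send_rows(
  steps=[
    {"translation": [2, -1, 0], "delta_rot": [0, 0, 0], "jaw": 7},
    {"translation": [4, -2, -1], "delta_rot": [0, 0, 0], "jaw": 7},
    {"translation": [6, -3.5, -1], "delta_rot": [0, 0, 0], "jaw": 7},
    {"translation": [8, -5, -1], "delta_rot": [0, 0, 0], "jaw": 7},
    {"translation": [10, -6, -1], "delta_rot": [0, 0, 0.1], "jaw": 7},
    {"translation": [12, -7, -1], "delta_rot": [0, 0, 0.2], "jaw": 7},
    {"translation": [14, -8, -1], "delta_rot": [0, 0, 0.3], "jaw": 7},
    {"translation": [16, -9, -1], "delta_rot": [0, 0, 0.3], "jaw": 7},
  ],
)

```text
time: 35.6
tool_pos: [0.5042, 0.1176, 0.1916]
tool_rot: [-0.001, 0.763, 0.646, -0.001]
contact_force: [0.1, 1.0, -0.4]
gripper_width: 0.819
grasp_force: 0.0
```

```bash
python3 - <<'E'
from plant import *; from h import *
s=state(); report(s); go(s,[(0.4127,0.2391,0.2)],np.radians(131.6))
E
```

```text
t 35.6 tcp [0.5042 0.1176 0.1916] yaw -9.55 tilt [-0.002 -0.    -1.   ] F [ 0.1  1.  -0.4] w 0.819 g 0.0
rv [-0.002  0.001  0.678]  j6 0.25
[0.4127 0.2391 0.2   ] -> [ 10.47 -11.04  -0.82]
```

Emit:
send_rows(
  steps=[
    {"translation": [2, -2, 0], "delta_rot": [0, 0, 0.1], "jaw": 7},
    {"translation": [4.5, -4.5, 0], "delta_rot": [0, 0, 0.2], "jaw": 7},
    {"translation": [7, -7.5, -0.5], "delta_rot": [0, 0, 0.34], "jaw": 7},
    {"translation": [9.5, -10, -0.5], "delta_rot": [0, 0, 0.48], "jaw": 7},
    {"translation": [10.5, -11, -0.5], "delta_rot": [0, 0, 0.6], "jaw": 7},
    {"translation": [10.5, -11, -0.5], "delta_rot": [0, 0, 0.68], "jaw": 7},
    {"translation": [10.5, -11, -0.5], "delta_rot": [0, 0, 0.68], "jaw": 7},
    {"translation": [10.5, -11, -0.5], "delta_rot": [0, 0, 0.68], "jaw": 7},
  ],
)

```text
time: 36.4
tool_pos: [0.414, 0.2383, 0.1972]
tool_rot: [-0.0, 0.935, 0.356, -0.001]
contact_force: [0.5, -1.5, -0.6]
gripper_width: 0.818
grasp_force: 0.0
```

```bash
cat > tin.py <<'E'
from plant import *; from h import *; import pickle,sys
f=grab_frame("wrist"); s=state(); pickle.dump((f,s),open(sys.argv[1]+'.pkl','wb')); report(s)
x,y=map(float,sys.argv[2:4]); C=cloud(f); Z=C[...,2]
b=(f["range_z"]>0)&(Z>.0225)&(Z<.03)&(np.hypot(C[...,0]-x,C[...,1]-y)<.055)
c,sz,a=blobrect(f,b,.026); print("tin",c,sz,a); go(s,[(c[0],c[1],.05),(c[0],c[1],-.004)],np.radians(a+90))
E
python3 tin.py w17 .4426 .2657
```

```text
t 36.45 tcp [0.4142 0.2381 0.1973] yaw -48.35 tilt [-0.001 -0.    -1.   ] F [-0.8  0.2  0.7] w 0.82 g 0.0
tin [0.4432 0.2617] [63.  43.6] 41.7
rv [-0.     0.001 -0.001]  j6 1.21
[0.4432 0.2617 0.05  ] -> [ 3.75  0.17 14.73]
[ 0.4432  0.2617 -0.004 ] -> [ 3.75  0.17 20.13]
```

Emit:
send_rows(
  steps=[
    {"translation": [2, 0.1, 3], "delta_rot": [0, 0, 0], "jaw": 7},
    {"translation": [3.75, 0.2, 7], "delta_rot": [0, 0, 0], "jaw": 7},
    {"translation": [3.75, 0.2, 11], "delta_rot": [0, 0, 0], "jaw": 7},
    {"translation": [3.75, 0.2, 15], "delta_rot": [0, 0, 0], "jaw": 7},
    {"translation": [3.75, 0.2, 18], "delta_rot": [0, 0, 0], "jaw": 7},
    {"translation": [3.75, 0.2, 19], "delta_rot": [0, 0, 0], "jaw": 7},
    {"translation": [3.75, 0.2, 19.2], "delta_rot": [0, 0, 0], "jaw": 6},
    {"translation": [3.75, 0.2, 19.2], "delta_rot": [0, 0, 0], "jaw": 5},
  ],
)

```text
time: 37.25
tool_pos: [0.445, 0.262, 0.0072]
tool_rot: [-0.0, 0.935, 0.355, 0.001]
contact_force: [0.1, 0.2, -0.3]
gripper_width: 0.59
grasp_force: 0.0
```

Emit:
send_rows(
  steps=[
    {"translation": [0, 0, 0], "delta_rot": [0, 0, 0], "jaw": 4.5},
    {"translation": [0, 0, 0], "delta_rot": [0, 0, 0], "jaw": 3.5},
    {"translation": [0, 0, 0], "delta_rot": [0, 0, 0], "jaw": 3.5},
    {"translation": [0, 0, 0], "delta_rot": [0, 0, 0], "jaw": 3.5},
    {"translation": [0, 0, 0], "delta_rot": [0, 0, 0], "jaw": 3.5},
    {"translation": [0, 0, 0], "delta_rot": [0, 0, 0], "jaw": 3.5},
    {"translation": [0, 0, -1], "delta_rot": [0, 0, 0], "jaw": 3.5},
    {"translation": [0, 0, -3], "delta_rot": [0, 0, 0], "jaw": 3.5},
  ],
)

```text
time: 38.05
tool_pos: [0.4425, 0.2612, 0.0355]
tool_rot: [0.0, 0.935, 0.355, -0.001]
contact_force: [-0.7, 0.7, -1.2]
gripper_width: 0.49
grasp_force: 60.9
```

Emit:
send_rows(
  steps=[
    {"translation": [0, 0, -4], "delta_rot": [0, 0, -0.1], "jaw": 3.5},
    {"translation": [0, 0, -8], "delta_rot": [0, 0, -0.22], "jaw": 3.5},
    {"translation": [0, 0, -11], "delta_rot": [0, 0, -0.35], "jaw": 3.5},
    {"translation": [0, 0, -11], "delta_rot": [0, 0, -0.48], "jaw": 3.5},
    {"translation": [0, 0, -11], "delta_rot": [0, 0, -0.61], "jaw": 3.5},
    {"translation": [0, 0, -11], "delta_rot": [0, 0, -0.75], "jaw": 3.5},
    {"translation": [0, 0, -11], "delta_rot": [0, 0, -0.88], "jaw": 3.5},
    {"translation": [0, 0, -11], "delta_rot": [0, 0, -0.98], "jaw": 3.5},
  ],
)

```text
time: 38.85
tool_pos: [0.4438, 0.2618, 0.1468]
tool_rot: [0.0, 0.656, 0.755, 0.0]
contact_force: [0.2, -0.2, -1.2]
gripper_width: 0.487
grasp_force: 61.0
```

```bash
python3 - <<'E'
from plant import *; from h import *
s=state(); report(s); go(s,[(0.5984,0.1073,0.14)],np.radians(7.73))
E
```

```text
t 38.85 tcp [0.4438 0.2618 0.1468] yaw 8.01 tilt [ 0.001  0.    -1.   ] F [ 0.2 -0.2 -1.2] w 0.487 g 61.0
rv [ 0.001 -0.     0.005]  j6 0.25
[0.5984 0.1073 0.14  ] -> [-17.45  13.16   0.68]
```

Emit:
send_rows(
  steps=[
    {"translation": [-4, 3, 0], "delta_rot": [0, 0, 0], "jaw": 3.5},
    {"translation": [-8, 6, 0], "delta_rot": [0, 0, 0], "jaw": 3.5},
    {"translation": [-12, 9, 0], "delta_rot": [0, 0, 0], "jaw": 3.5},
    {"translation": [-15.5, 12, 0], "delta_rot": [0, 0, 0.005], "jaw": 3.5},
    {"translation": [-17.4, 13.1, 0], "delta_rot": [0, 0, 0.005], "jaw": 3.5},
    {"translation": [-17.4, 13.1, 0], "delta_rot": [0, 0, 0.005], "jaw": 3.5},
    {"translation": [-17.4, 13.1, 0], "delta_rot": [0, 0, 0.005], "jaw": 3.5},
    {"translation": [-17.4, 13.1, 0], "delta_rot": [0, 0, 0.005], "jaw": 3.5},
  ],
)

```text
time: 39.65
tool_pos: [0.5963, 0.1079, 0.1462]
tool_rot: [-0.0, 0.659, 0.752, 0.0]
contact_force: [0.3, -0.7, -0.7]
gripper_width: 0.487
grasp_force: 61.1
```

```bash
cat > tinheld.py <<'E'
from plant import *; from h import *; import pickle,sys
f=grab_frame("wrist"); s=state(); pickle.dump((f,s),open(sys.argv[1]+'.pkl','wb')); report(s); cv2.imwrite(f'pics/{sys.argv[1]}.png',f["pixels"])
x,y=map(float,sys.argv[2:4]); p,R=tool(s); T=(cloud(f)-p)@R
base=(np.abs(T[...,1])<.017)&(np.abs(T[...,0])<.045)&(T[...,2]<-.008)&(T[...,2]>-.04)&(f["range_z"]>0)
z=np.median(T[base][:,2]); b=blob(base&(np.abs(T[...,2]-z)<.003)); q=T[b]
lo,hi=np.percentile(q[:,0],[.5,99.5]); print("top z",z.round(4),"x range",lo.round(4),hi.round(4),"slopes x,y",np.linalg.lstsq(np.c_[q[:,:2],np.ones(len(q))],q[:,2],rcond=None)[0].round(3))
# far-edge direction = turn of tin in jaws
e=[np.percentile(q[np.abs(q[:,1]-v)<.002][:,0],99) for v in (-.012,-.006,0,.006,.012)]; k=np.polyfit([-.012,-.006,0,.006,.012],e,1); print("edge x at y=0",k[1].round(4),"turn",k[0].round(4))
cx=k[1]+.0005-.032; t=np.array([x,y,p[2]])-R@np.array([cx,0,0]); print("centre tool x",cx.round(4)); go(s,[t],np.radians(7.73))
E
python3 tinheld.py w18 .5984 .1073
```

```text
t 39.7 tcp [0.5962 0.108  0.1461] yaw 7.53 tilt [-0.  0. -1.] F [ 0.8  0.5 -1.2] w 0.489 g 61.1
top z -0.0172 x range -0.0333 0.0295 slopes x,y [ 0.006  0.002 -0.017]
edge x at y=0 0.0294 turn -0.0071
centre tool x -0.0021
rv [-0.    -0.    -0.003]  j6 -0.08
[0.5981 0.1094 0.1461] -> [ 0.11  0.21 -0.  ]
```

View pics/w18.png

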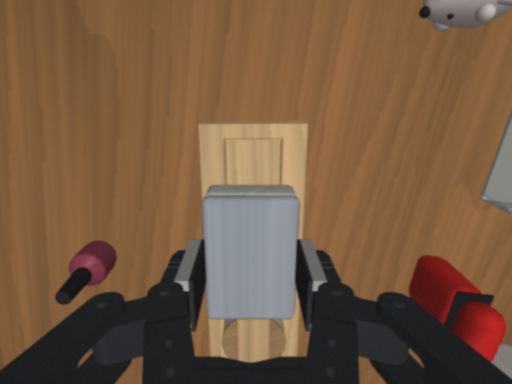

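The tin is held square at (250,252) above the left well, whose far edge shows at (253,140). Correcting by 1–2 mm and lowering.

Emit:
send_rows(
  steps=[
    {"translation": [0.1, 0.2, 2], "delta_rot": [0, 0, -0.003], "jaw": 3.5},
    {"translation": [0.1, 0.2, 5], "delta_rot": [0, 0, -0.003], "jaw": 3.5},
    {"translation": [0.1, 0.2, 8], "delta_rot": [0, 0, -0.003], "jaw": 3.5},
    {"translation": [0.1, 0.2, 10], "delta_rot": [0, 0, -0.003], "jaw": 3.5},
    {"translation": [0.1, 0.2, 11], "delta_rot": [0, 0, -0.003], "jaw": 3.5},
    {"translation": [0.1, 0.2, 11], "delta_rot": [0, 0, -0.003], "jaw": 3.5},
    {"translation": [0.1, 0.2, 11], "delta_rot": [0, 0, -0.003], "jaw": 3.5},
    {"translation": [0.1, 0.2, 11], "delta_rot": [0, 0, -0.003], "jaw": 3.5},
  ],
)

```text
time: 40.5
tool_pos: [0.6003, 0.1086, 0.038]
tool_rot: [0.001, 0.658, 0.753, 0.001]
contact_force: [-0.4, -0.4, -0.6]
gripper_width: 0.486
grasp_force: 61.1
```

```bash
python3 tinheld.py w19 .5984 .1073
```

```text
t 40.55 tcp [0.6002 0.1085 0.0379] yaw 7.63 tilt [ 0.003  0.    -1.   ] F [-0.3 -0.9 -0.8] w 0.492 g 61.1
top z -0.0172 x range -0.0332 0.0297 slopes x,y [ 0.006  0.001 -0.017]
edge x at y=0 0.0295 turn -0.0015
centre tool x -0.002
rv [ 0.003  0.    -0.002]  j6 -0.08
[0.5981 0.1093 0.0379] -> [ 0.11 -0.2  -0.  ]
```

Emit:
send_rows(
  steps=[
    {"translation": [0.05, 0, 0.2], "delta_rot": [0, 0, 0], "jaw": 3.5},
    {"translation": [0.05, 0, 0.2], "delta_rot": [0, 0, 0], "jaw": 3.5},
    {"translation": [0.05, 0, 0.2], "delta_rot": [0, 0, 0], "jaw": 3.5},
    {"translation": [0.05, 0, 0.2], "delta_rot": [0, 0, 0], "jaw": 3.5},
    {"translation": [0.05, 0, 0.2], "delta_rot": [0, 0, 0], "jaw": 3.5},
    {"translation": [0.05, 0, 0.2], "delta_rot": [0, 0, 0], "jaw": 3.5},
    {"translation": [0.05, 0, 0.2], "delta_rot": [0, 0, 0], "jaw": 3.5},
    {"translation": [0.05, 0, 0.2], "delta_rot": [0, 0, 0], "jaw": 3.5},
  ],
)

```text
time: 41.35
tool_pos: [0.5989, 0.1087, 0.034]
tool_rot: [-0.0, 0.659, 0.753, -0.0]
contact_force: [0.3, 0.0, -1.1]
gripper_width: 0.49
grasp_force: 61.1
```

```bash
python3 tinheld.py w20 .5984 .1073
```

```text
t 41.4 tcp [0.5989 0.1087 0.034 ] yaw 7.62 tilt [-0.  0. -1.] F [ 0.6 -0.3 -1.3] w 0.489 g 61.1
top z -0.0171 x range -0.0333 0.0296 slopes x,y [ 0.006  0.003 -0.017]
edge x at y=0 0.0294 turn 0.0034
centre tool x -0.0021
rv [-0.    -0.    -0.002]  j6 -0.08
[0.5981 0.1094 0.034 ] -> [ 0.07 -0.07 -0.  ]
```

Emit:
send_rows(
  steps=[
    {"translation": [0.05, -0.05, 0], "delta_rot": [0, 0, 0], "jaw": 3.5},
    {"translation": [0.05, -0.05, 0.3], "delta_rot": [0, 0, 0], "jaw": 3.5},
    {"translation": [0.05, -0.05, 0.6], "delta_rot": [0, 0, 0], "jaw": 3.5},
    {"translation": [0.05, -0.05, 0.9], "delta_rot": [0, 0, 0], "jaw": 3.5},
    {"translation": [0.05, -0.05, 1.2], "delta_rot": [0, 0, 0], "jaw": 3.5},
    {"translation": [0.05, -0.05, 1.45], "delta_rot": [0, 0, 0], "jaw": 3.5},
    {"translation": [0.05, -0.05, 1.45], "delta_rot": [0, 0, 0], "jaw": 3.5},
    {"translation": [0.05, -0.05, 1.45], "delta_rot": [0, 0, 0], "jaw": 3.5},
  ],
)

```text
time: 42.2
tool_pos: [0.5983, 0.1092, 0.0194]
tool_rot: [-0.0, 0.659, 0.753, -0.0]
contact_force: [0.4, -0.0, -0.9]
gripper_width: 0.489
grasp_force: 61.1
```

Emit:
send_rows(
  steps=[
    {"translation": [0, 0, 0], "delta_rot": [0, 0, 0], "jaw": 5},
    {"translation": [0, 0, 0], "delta_rot": [0, 0, 0], "jaw": 6},
    {"translation": [0, 0, -0.5], "delta_rot": [0, 0, 0], "jaw": 6.5},
    {"translation": [0, 0, -3], "delta_rot": [0, 0, 0], "jaw": 7},
    {"translation": [0, 0, -7], "delta_rot": [0, 0, 0], "jaw": 7},
    {"translation": [0, 0, -11], "delta_rot": [0, 0, 0], "jaw": 7},
    {"translation": [-3, 0, -15], "delta_rot": [0, 0, 0], "jaw": 7},
    {"translation": [-6, 0, -18], "delta_rot": [0, 0, 0], "jaw": 7},
  ],
)

```text
time: 43.0
tool_pos: [0.6072, 0.0496, 0.2036]
tool_rot: [0.002, 0.658, 0.753, 0.001]
contact_force: [0.2, -1.1, -0.0]
gripper_width: 0.816
grasp_force: 0.0
```

Emit:
send_rows(
  steps=[
    {"translation": [-4, 0, 0], "delta_rot": [0, 0, 0], "jaw": 7},
    {"translation": [-4, 0, 0], "delta_rot": [0, 0, 0], "jaw": 7},
    {"translation": [-4, 0, 0], "delta_rot": [0, 0, 0], "jaw": 7},
    {"translation": [-4, 0, 0], "delta_rot": [0, 0, 0], "jaw": 7},
    {"translation": [-4, 0, 0], "delta_rot": [0, 0, 0], "jaw": 7},
    {"translation": [-4, 0, 0], "delta_rot": [0, 0, 0], "jaw": 7},
    {"translation": [-4, 0, 0], "delta_rot": [0, 0, 0], "jaw": 7},
    {"translation": [-4, 0, 0], "delta_rot": [0, 0, 0], "jaw": 7},
  ],
)

```text
time: 43.8
tool_pos: [0.6115, 0.0105, 0.1993]
tool_rot: [-0.0, 0.658, 0.753, -0.0]
contact_force: [0.4, -0.6, 0.4]
gripper_width: 0.823
grasp_force: 0.0
```

```bash
python3 - <<'E'
from plant import *; from h import *; import pickle
f=grab_frame("wrist"); s=state(); report(s); C=cloud(f); Z=C[...,2]
b=(f["range_z"]>0)&(Z>.03)&(Z<.042)&(np.hypot(C[...,0]-.5984,C[...,1]-.1073)<.05); print("tin",blobrect(f,b,.036)); q=C[blob(b)]
k=np.linalg.lstsq(np.c_[q[:,:2]-[.5984,.1073],np.ones(len(q))],q[:,2],rcond=None)[0]; print("plane",k.round(4))
# tin b: long axis ~119.8 -> tool y 29.8
go(s,[(0.462,-0.297,0.2)],np.radians(29.8))
E
```

```text
t 43.85 tcp [0.6115 0.0104 0.1994] yaw 7.65 tilt [-0.  0. -1.] F [-0.5 -0.4  0.7] w 0.818 g 0.0
tin (array([0.5985, 0.107 ]), array([62.9, 43.7]), 97.66)
plane [-0.0011 -0.0005  0.036 ]
rv [-0.    -0.    -0.387]  j6 -0.24
[ 0.462 -0.297  0.2  ] -> [-28.47 -18.91  -0.06]
```

Emit:
send_rows(
  steps=[
    {"translation": [-2, -1.5, 0], "delta_rot": [0, 0, 0], "jaw": 7},
    {"translation": [-5, -3.5, 0], "delta_rot": [0, 0, 0], "jaw": 7},
    {"translation": [-8, -5.5, 0], "delta_rot": [0, 0, -0.05], "jaw": 7},
    {"translation": [-11, -7.5, 0], "delta_rot": [0, 0, -0.1], "jaw": 7},
    {"translation": [-14, -9.5, 0], "delta_rot": [0, 0, -0.15], "jaw": 7},
    {"translation": [-17, -11.3, 0], "delta_rot": [0, 0, -0.2], "jaw": 7},
    {"translation": [-18, -12, 0], "delta_rot": [0, 0, -0.2], "jaw": 7},
    {"translation": [-18, -12, 0], "delta_rot": [0, 0, -0.2], "jaw": 7},
  ],
)

```text
time: 44.65
tool_pos: [0.5161, -0.1853, 0.1996]
tool_rot: [0.0, 0.581, 0.814, 0.0]
contact_force: [-0.2, -0.2, -0.1]
gripper_width: 0.819
grasp_force: 0.0
```

Emit:
send_rows(
  steps=[
    {"translation": [-3, -3, 0], "delta_rot": [0, 0, -0.05], "jaw": 7},
    {"translation": [-6, -6, 0], "delta_rot": [0, 0, -0.1], "jaw": 7},
    {"translation": [-8.9, -8.9, 0], "delta_rot": [0, 0, -0.19], "jaw": 7},
    {"translation": [-8.9, -8.9, 0], "delta_rot": [0, 0, -0.19], "jaw": 7},
    {"translation": [-8.9, -8.9, 0], "delta_rot": [0, 0, -0.19], "jaw": 7},
    {"translation": [-8.9, -8.9, 0], "delta_rot": [0, 0, -0.19], "jaw": 7},
    {"translation": [-8.9, -8.9, 0], "delta_rot": [0, 0, -0.19], "jaw": 7},
    {"translation": [-8.9, -8.9, 0], "delta_rot": [0, 0, -0.19], "jaw": 7},
  ],
)

```text
time: 45.45
tool_pos: [0.4621, -0.2964, 0.1995]
tool_rot: [-0.0, 0.5, 0.866, 0.0]
contact_force: [-0.1, 0.1, -0.3]
gripper_width: 0.819
grasp_force: 0.0
```

```bash
python3 tin.py w21 .443 -.261
```

```text
t 45.5 tcp [ 0.462  -0.2966  0.1995] yaw 30.04 tilt [ 0.  0. -1.] F [-0.2 -0.  -0.1] w 0.818 g 0.0
tin [ 0.4664 -0.2701] [62.6 43.1] 119.85
rv [ 0.    -0.     0.003]  j6 -1.23
[ 0.4664 -0.2701  0.05  ] -> [ 2.07  1.7  14.95]
[ 0.4664 -0.2701 -0.004 ] -> [ 2.07  1.7  20.35]
```

The tin has been knocked about 25 mm to (0.466, -0.270), so I'll use the fresh position.

Emit:
send_rows(
  steps=[
    {"translation": [1, 0.8, 3], "delta_rot": [0, 0, 0.003], "jaw": 7},
    {"translation": [2.1, 1.7, 7], "delta_rot": [0, 0, 0.003], "jaw": 7},
    {"translation": [2.1, 1.7, 11], "delta_rot": [0, 0, 0.003], "jaw": 7},
    {"translation": [2.1, 1.7, 15], "delta_rot": [0, 0, 0.003], "jaw": 7},
    {"translation": [2.1, 1.7, 18], "delta_rot": [0, 0, 0.003], "jaw": 7},
    {"translation": [2.1, 1.7, 19.2], "delta_rot": [0, 0, 0.003], "jaw": 7},
    {"translation": [2.1, 1.7, 19.4], "delta_rot": [0, 0, 0.003], "jaw": 6},
    {"translation": [2.1, 1.7, 19.4], "delta_rot": [0, 0, 0.003], "jaw": 5},
  ],
)

```text
time: 46.3
tool_pos: [0.4666, -0.2713, 0.0067]
tool_rot: [0.001, 0.501, 0.865, -0.0]
contact_force: [0.7, -0.3, 0.1]
gripper_width: 0.589
grasp_force: 0.0
```

Emit:
send_rows(
  steps=[
    {"translation": [0, 0, 0], "delta_rot": [0, 0, 0], "jaw": 4.5},
    {"translation": [0, 0, 0], "delta_rot": [0, 0, 0], "jaw": 3.5},
    {"translation": [0, 0, 0], "delta_rot": [0, 0, 0], "jaw": 3.5},
    {"translation": [0, 0, 0], "delta_rot": [0, 0, 0], "jaw": 3.5},
    {"translation": [0, 0, 0], "delta_rot": [0, 0, 0], "jaw": 3.5},
    {"translation": [0, 0, 0], "delta_rot": [0, 0, 0], "jaw": 3.5},
    {"translation": [0, 0, -1], "delta_rot": [0, 0, 0], "jaw": 3.5},
    {"translation": [0, 0, -3], "delta_rot": [0, 0, 0], "jaw": 3.5},
  ],
)

```text
time: 47.1
tool_pos: [0.4646, -0.27, 0.035]
tool_rot: [-0.002, 0.502, 0.865, 0.0]
contact_force: [-0.1, -0.0, -0.5]
gripper_width: 0.492
grasp_force: 60.8
```

Emit:
send_rows(
  steps=[
    {"translation": [0, 0, -4], "delta_rot": [0, 0, 0], "jaw": 3.5},
    {"translation": [0, 0, -8], "delta_rot": [0, 0, 0.1], "jaw": 3.5},
    {"translation": [0, 0, -11], "delta_rot": [0, 0, 0.2], "jaw": 3.5},
    {"translation": [0, 0, -11], "delta_rot": [0, 0, 0.3], "jaw": 3.5},
    {"translation": [0, 0, -11], "delta_rot": [0, 0, 0.386], "jaw": 3.5},
    {"translation": [0, 0, -11], "delta_rot": [0, 0, 0.386], "jaw": 3.5},
    {"translation": [0, 0, -11], "delta_rot": [0, 0, 0.386], "jaw": 3.5},
    {"translation": [0, 0, -11], "delta_rot": [0, 0, 0.386], "jaw": 3.5},
  ],
)

```text
time: 47.9
tool_pos: [0.4655, -0.2707, 0.1454]
tool_rot: [-0.0, 0.658, 0.753, -0.0]
contact_force: [0.7, -0.3, -1.8]
gripper_width: 0.49
grasp_force: 60.9
```

```bash
python3 - <<'E'
from plant import *; from h import *
s=state(); report(s); go(s,[(0.6297,-0.1227,0.146)],np.radians(7.73))
E
```

```text
t 47.9 tcp [ 0.4655 -0.2707  0.1454] yaw 7.74 tilt [-0.  0. -1.] F [ 0.7 -0.3 -1.8] w 0.49 g 60.9
rv [-0. -0.  0.]  j6 -0.8
[ 0.6297 -0.1227  0.146 ] -> [12.45 18.26 -0.06]
```

Emit:
send_rows(
  steps=[
    {"translation": [2.5, 3.5, 0], "delta_rot": [0, 0, 0], "jaw": 3.5},
    {"translation": [5, 7, 0], "delta_rot": [0, 0, 0], "jaw": 3.5},
    {"translation": [7.5, 10.5, 0], "delta_rot": [0, 0, 0], "jaw": 3.5},
    {"translation": [10, 14, 0], "delta_rot": [0, 0, 0], "jaw": 3.5},
    {"translation": [12, 17.3, 0], "delta_rot": [0, 0, 0], "jaw": 3.5},
    {"translation": [12.4, 18.3, 0], "delta_rot": [0, 0, 0], "jaw": 3.5},
    {"translation": [12.4, 18.3, 0], "delta_rot": [0, 0, 0], "jaw": 3.5},
    {"translation": [12.4, 18.3, 0], "delta_rot": [0, 0, 0], "jaw": 3.5},
  ],
)

```text
time: 48.7
tool_pos: [0.6298, -0.124, 0.145]
tool_rot: [-0.0, 0.658, 0.753, -0.001]
contact_force: [1.0, -0.7, -0.5]
gripper_width: 0.485
grasp_force: 61.0
```

Emit:
send_rows(
  steps=[
    {"translation": [0, 0, 0], "delta_rot": [0, 0, 0], "jaw": 3.5},
    {"translation": [0, 0, 0], "delta_rot": [0, 0, 0], "jaw": 3.5},
    {"translation": [0, 0, 0], "delta_rot": [0, 0, 0], "jaw": 3.5},
    {"translation": [0, 0, 0], "delta_rot": [0, 0, 0], "jaw": 3.5},
    {"translation": [0, 0, 0], "delta_rot": [0, 0, 0], "jaw": 3.5},
    {"translation": [0, 0, 0], "delta_rot": [0, 0, 0], "jaw": 3.5},
    {"translation": [0, 0, 0], "delta_rot": [0, 0, 0], "jaw": 3.5},
    {"translation": [0, 0, 0], "delta_rot": [0, 0, 0], "jaw": 3.5},
  ],
)

```text
time: 49.5
tool_pos: [0.6305, -0.1234, 0.1455]
tool_rot: [0.0, 0.658, 0.753, -0.0]
contact_force: [0.3, -0.9, 0.1]
gripper_width: 0.487
grasp_force: 61.0
```

```bash
python3 tinheld.py w22 .6296 -.1226
```

```text
t 49.55 tcp [ 0.6305 -0.1234  0.1455] yaw 7.68 tilt [-0. -0. -1.] F [-0.7  0.8 -1. ] w 0.485 g 61.0
top z -0.0176 x range -0.0299 0.0325 slopes x,y [ 0.     0.001 -0.018]
edge x at y=0 0.0322 turn -0.0043
centre tool x 0.0007
rv [-0.     0.    -0.001]  j6 -0.44
[ 0.6297 -0.1233  0.1455] -> [ 0.02 -0.08  0.  ]
```

Emit:
send_rows(
  steps=[
    {"translation": [0, -0.1, 2], "delta_rot": [0, 0, 0], "jaw": 3.5},
    {"translation": [0, -0.1, 5], "delta_rot": [0, 0, 0], "jaw": 3.5},
    {"translation": [0, -0.1, 8], "delta_rot": [0, 0, 0], "jaw": 3.5},
    {"translation": [0, -0.1, 10], "delta_rot": [0, 0, 0], "jaw": 3.5},
    {"translation": [0, -0.1, 11], "delta_rot": [0, 0, 0], "jaw": 3.5},
    {"translation": [0, -0.1, 11.1], "delta_rot": [0, 0, 0], "jaw": 3.5},
    {"translation": [0, -0.1, 11.1], "delta_rot": [0, 0, 0], "jaw": 3.5},
    {"translation": [0, -0.1, 11.1], "delta_rot": [0, 0, 0], "jaw": 3.5},
  ],
)

```text
time: 50.35
tool_pos: [0.6309, -0.124, 0.0364]
tool_rot: [0.001, 0.658, 0.753, 0.001]
contact_force: [-0.3, -0.6, -0.7]
gripper_width: 0.487
grasp_force: 61.0
```

Emit:
send_rows(
  steps=[
    {"translation": [0, 0, 0], "delta_rot": [0, 0, 0], "jaw": 3.5},
    {"translation": [0, 0, 0], "delta_rot": [0, 0, 0], "jaw": 3.5},
    {"translation": [0, 0, 0], "delta_rot": [0, 0, 0], "jaw": 3.5},
    {"translation": [0, 0, 0], "delta_rot": [0, 0, 0], "jaw": 3.5},
    {"translation": [0, 0, 0], "delta_rot": [0, 0, 0], "jaw": 3.5},
    {"translation": [0, 0, 0], "delta_rot": [0, 0, 0], "jaw": 3.5},
    {"translation": [0, 0, 0], "delta_rot": [0, 0, 0], "jaw": 3.5},
    {"translation": [0, 0, 0], "delta_rot": [0, 0, 0], "jaw": 3.5},
  ],
)

```text
time: 51.15
tool_pos: [0.6295, -0.1236, 0.0345]
tool_rot: [-0.0, 0.658, 0.753, -0.0]
contact_force: [-0.4, -0.1, -0.3]
gripper_width: 0.491
grasp_force: 61.0
```

```bash
python3 tinheld.py w23 .6296 -.1226
```

```text
t 51.2 tcp [ 0.6295 -0.1236  0.0345] yaw 7.68 tilt [-0.  0. -1.] F [ 0.1 -1.  -0.4] w 0.49 g 61.0
top z -0.0176 x range -0.03 0.0325 slopes x,y [ 0.     0.003 -0.018]
edge x at y=0 0.0322 turn 0.0047
centre tool x 0.0007
rv [-0.    -0.    -0.001]  j6 -0.44
[ 0.6297 -0.1233  0.0345] -> [0.02 0.02 0.  ]
```

Emit:
send_rows(
  steps=[
    {"translation": [0, 0, 0.3], "delta_rot": [0, 0, 0], "jaw": 3.5},
    {"translation": [0, 0, 0.6], "delta_rot": [0, 0, 0], "jaw": 3.5},
    {"translation": [0, 0, 0.9], "delta_rot": [0, 0, 0], "jaw": 3.5},
    {"translation": [0, 0, 1.2], "delta_rot": [0, 0, 0], "jaw": 3.5},
    {"translation": [0, 0, 1.4], "delta_rot": [0, 0, 0], "jaw": 3.5},
    {"translation": [0, 0, 1.5], "delta_rot": [0, 0, 0], "jaw": 3.5},
    {"translation": [0, 0, 1.5], "delta_rot": [0, 0, 0], "jaw": 3.5},
    {"translation": [0, 0, 1.5], "delta_rot": [0, 0, 0], "jaw": 3.5},
  ],
)

```text
time: 52.0
tool_pos: [0.6296, -0.1236, 0.0196]
tool_rot: [0.0, 0.658, 0.753, 0.0]
contact_force: [-0.4, -0.5, -0.2]
gripper_width: 0.487
grasp_force: 61.0
```

Emit:
send_rows(
  steps=[
    {"translation": [0, 0, 0], "delta_rot": [0, 0, 0], "jaw": 5},
    {"translation": [0, 0, 0], "delta_rot": [0, 0, 0], "jaw": 6},
    {"translation": [0, 0, -0.5], "delta_rot": [0, 0, 0], "jaw": 6.5},
    {"translation": [0, 0, -3], "delta_rot": [0, 0, 0], "jaw": 7},
    {"translation": [0, 0, -7], "delta_rot": [0, 0, 0], "jaw": 7},
    {"translation": [0, 0, -11], "delta_rot": [0, 0, 0], "jaw": 7},
    {"translation": [-3, -3, -15], "delta_rot": [0, 0, 0], "jaw": 7},
    {"translation": [-6, -3, -19], "delta_rot": [0, 0, 0], "jaw": 7},
  ],
)

```text
time: 52.8
tool_pos: [0.6057, -0.1821, 0.2045]
tool_rot: [-0.001, 0.658, 0.753, -0.0]
contact_force: [1.0, -0.6, -0.3]
gripper_width: 0.823
grasp_force: 0.0
```

Emit:
send_rows(
  steps=[
    {"translation": [-3, -3, -3], "delta_rot": [0, 0, 0], "jaw": 7},
    {"translation": [-5, -3, -5], "delta_rot": [0, 0, 0], "jaw": 7},
    {"translation": [-5, -3, -5], "delta_rot": [0, 0, 0], "jaw": 7},
    {"translation": [-5, -3, -5], "delta_rot": [0, 0, 0], "jaw": 7},
    {"translation": [-5, -3, -5], "delta_rot": [0, 0, 0], "jaw": 7},
    {"translation": [-5, -3, -5], "delta_rot": [0, 0, 0], "jaw": 7},
    {"translation": [-5, -3, -5], "delta_rot": [0, 0, 0], "jaw": 7},
    {"translation": [-5, -3, -5], "delta_rot": [0, 0, 0], "jaw": 7},
  ],
)

```text
time: 53.6
tool_pos: [0.5846, -0.2355, 0.2528]
tool_rot: [-0.001, 0.658, 0.753, -0.0]
contact_force: [0.1, -0.5, -0.5]
gripper_width: 0.826
grasp_force: 0.0
```

```bash
python3 - <<'E'
from plant import *; from h import *
f=grab_frame("wrist"); s=state(); report(s); C=cloud(f); Z=C[...,2]; ok=f["range_z"]>0
for n,(x,y) in dict(R=(.6296,-.1226),L=(.5984,.1073)).items():
    b=ok&(Z>.03)&(Z<.042)&(np.hypot(C[...,0]-x,C[...,1]-y)<.045)
    if b.sum()>300:
        print("tin",n,blobrect(f,b,.036)); q=C[blob(b)]; print(np.linalg.lstsq(np.c_[q[:,:2]-[x,y],np.ones(len(q))],q[:,2],rcond=None)[0].round(4))
b=ok&(Z>.083)&(Z<.1)&(np.hypot(C[...,0]-.614,C[...,1]+.0075)<.075); print("bar",blobrect(f,b,.09),np.percentile(Z[b],[10,50,90]))
g=grab_frame("scene"); cv2.imwrite('pics/fin.png',g["pixels"])
E
```

```text
t 53.65 tcp [ 0.5847 -0.2357  0.2531] yaw 7.72 tilt [-0.001  0.    -1.   ] F [-0.8  1.1  0.1] w 0.816 g 0.0
tin R (array([ 0.6288, -0.1229]), array([62.6, 43.8]), 97.49)
[0.0044 0.0021 0.036 ]Traceback (most recent call last):
  File "<stdin>", line 7, in <module>
  File "h.py", line 39, in blobrect
    b=blob(m,near).astype(np.uint8); c=max(cv2.findContours(b,cv2.RETR_EXTERNAL,cv2.CHAIN_APPROX_NONE)[0],key=len)
      ~~~~^^^^^^^^
  File "h.py", line 36, in blob
    i=1+np.argmax(st[1:,4]) if near is None else 1+np.argmin(np.hypot(*(ce[1:]-near).T)+1e4*(st[1:,4]<60))
        ~~~~~~~~~^^^^^^^^^^
    return _wrapfunc(a, 'argmax', axis=axis, out=out, **kwds)
    return bound(*args, **kwds)
ValueError: attempt to get argmax of an empty sequence
```

The right tin is seated flat, with its top at 36 mm. My picture allowance is used up, so the bar, the left tin and the bystanders get checked numerically with the fixed cameras.

```bash
python3 - <<'E'
from plant import *; from h import *; import pickle
for n in ("top","scene"):
    g=grab_frame(n); f0=pickle.load(open(n+'0.pkl','rb')); C=cloud(g); Z=C[...,2]; C0=cloud(f0)
    for k,(x,y,r,lo,hi,z) in dict(bar=(.6141,-.0079,.075,.08,.1,.09),L=(.5984,.1073,.045,.028,.045,.036)).items():
        b=(Z>lo)&(Z<hi)&(np.hypot(C[...,0]-x,C[...,1]-y)<r)&(g["range_z"]>0)
        if b.sum()>30: print(n,k,blobrect(g,b,z),np.percentile(Z[b],[10,50,90]).round(4))
    # objects on table: blobs in height band, before and after
    for t,D in (("before",C0),("after",C)):
        h=D[...,2]; b=(h>.035)&(h<.12)&(D[...,0]>.4)&(D[...,0]<.85)&(np.abs(D[...,1])<.55)
        m,l,st,ce=cv2.connectedComponentsWithStats(b.astype(np.uint8))
        print(n,t,[(tuple(np.median(D[l==i],axis=0)[:2].round(3).tolist()),h[l==i].max().round(3).item()) for i in range(1,m) if st[i,4]>25])
E
```

```text
top bar (array([ 0.6124, -0.0067]), array([123.1,  28.3]), 97.4) [0.0851 0.0905 0.0952]
top L (array([0.6002, 0.109 ]), array([63.3, 48.3]), 98.01) [0.0307 0.0365 0.041 ]
top before [((0.841, 0.278), 0.119), ((0.841, 0.146), 0.119), ((0.83, -0.329), 0.089), ((0.84, 0.345), 0.118), ((0.841, 0.215), 0.12), ((0.815, 0.244), 0.12), ((0.78, 0.508), 0.059), ((0.777, 0.025), 0.11), ((0.76, -0.221), 0.108), ((0.737, 0.273), 0.07), ((0.612, -0.006), 0.1), ((0.575, 0.542), 0.085), ((0.604, 0.474), 0.055), ((0.456, 0.003), 0.075)]
top after [((0.84, 0.28), 0.12), ((0.831, -0.33), 0.09), ((0.84, 0.346), 0.119), ((0.842, 0.212), 0.118), ((0.84, 0.146), 0.118), ((0.815, 0.244), 0.12), ((0.78, 0.508), 0.057), ((0.777, 0.025), 0.108), ((0.761, -0.221), 0.11), ((0.737, 0.273), 0.068), ((0.609, -0.02), 0.099), ((0.628, -0.122), 0.049), ((0.575, 0.542), 0.084), ((0.604, 0.473), 0.057), ((0.596, 0.108), 0.047), ((0.455, 0.003), 0.081)]
scene bar (array([ 0.6156, -0.0035]), array([128.8,  31.3]), 97.59) [0.0836 0.09   0.092 ]
scene L (array([0.5993, 0.1094]), array([65.3, 46.3]), 98.95) [0.034  0.0364 0.0384]
scene before [((0.833, -0.3), 0.084), ((0.771, -0.213), 0.102), ((0.461, 0.007), 0.074), ((0.617, 0.0), 0.095), ((0.79, 0.038), 0.104), ((0.827, 0.132), 0.12), ((0.83, 0.197), 0.12), ((0.793, 0.241), 0.061), ((0.744, 0.279), 0.068), ((0.826, 0.268), 0.12), ((0.829, 0.331), 0.12), ((0.607, 0.476), 0.052), ((0.83, 0.37), 0.119), ((0.578, 0.544), 0.08)]
scene after [((0.833, -0.3), 0.083), ((0.771, -0.213), 0.101), ((0.621, -0.022), 0.095), ((0.461, 0.007), 0.075), ((0.791, 0.038), 0.103), ((0.599, 0.112), 0.041), ((0.826, 0.132), 0.12), ((0.83, 0.196), 0.12), ((0.793, 0.241), 0.059), ((0.744, 0.279), 0.067), ((0.826, 0.269), 0.12), ((0.829, 0.332), 0.12), ((0.607, 0.476), 0.051), ((0.83, 0.37), 0.12), ((0.579, 0.544), 0.079)]
```

The bar is home, both tins are seated, and the bystanders haven't moved. Handing in.

```bash
python3 -c "
from plant import *
print(job_done())"
```

```text
the job is handed in; nothing more can be done
None
```

The job is handed in at about 54 s with no verdict returned: by my last measurements the wide spool is on the right post, both small ones on the left, the bar home, both tins flat in the wells and the standing bystanders unmoved (hair pick not rechecked), though one fingertip press on the dresser read 45 N, over the 40 N limit set for the arm or gripper body.

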